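# Pack the returned domed lids and close the carton

### The job

Pack all the sage-green domed lids on the bar into the open carton for the washing service: crown down as they lie, in one straight nested column standing on its floor, each lid cupped fully home inside the one below. Then close the carton in the proper order: fold both short end flaps flat first, then both long flaps flat over them. Leave the flat black lid, the glass and everything else on the bar where they are.

Things in the scene. Friction and masses are not known exactly. Their poses are not given: they have to be found in the camera images.
- dome1: Sage-green plastic domed lid lying crown down, mouth up (sometimes absent). 66 mm across, 28 mm high, 30 g. Origin: centre of the crown's flat underside (37 mm across), z up through the mouth. Dome widens to an upright skirt, 66 mm outside, from 18 to 28 mm above the origin: grip across it. Inner flat floor 10.5 mm above the origin, 41 mm across. Lids nest as told at dome2.
- dome2: Domed lid exactly like dome1 (sometimes absent). One lid set in another rests with its origin 10.5 mm above the other's, the skirts one above the next, 0.5 mm apart, with about 2 mm of sideways play; let go of it centred within about 2 mm and no more than 2 mm above its seat.
- dome3: Domed lid exactly like dome1 (sometimes absent). One lid set in another rests with its origin 10.5 mm above the other's, the skirts one above the next, 0.5 mm apart, with about 2 mm of sideways play; let go of it centred within about 2 mm and no more than 2 mm above its seat.
- dome4: Domed lid exactly like dome1 (sometimes absent). One lid set in another rests with its origin 10.5 mm above the other's, the skirts one above the next, 0.5 mm apart, with about 2 mm of sideways play; let go of it centred within about 2 mm and no more than 2 mm above its seat.
- dome5: Domed lid exactly like dome1 (sometimes absent). One lid set in another rests with its origin 10.5 mm above the other's, the skirts one above the next, 0.5 mm apart, with about 2 mm of sideways play; let go of it centred within about 2 mm and no more than 2 mm above its seat.
- dome6: Domed lid exactly like dome1 (sometimes absent). One lid set in another rests with its origin 10.5 mm above the other's, the skirts one above the next, 0.5 mm apart, with about 2 mm of sideways play; let go of it centred within about 2 mm and no more than 2 mm above its seat.
- carton: Brown carton fixed to the counter, top open. Outside 148 mm (its x) by 240 mm (its y) by 92 mm high, walls and floor 4 mm. Origin: centre of its underside, z up; at yaw 0 its x points away from the robot, long sides along y. Four flaps, 4 mm board, 72 mm from hinge to free edge, stand open around the mouth.
- short_left (a joint): Carton: short flap on the +y end wall, 142 mm wide. Hinge angle in rad: 0 lies flat over the mouth, 1.57 stands upright, more leans outward (limit 2.5). A stiff crease: it stays where it is left; about 0.5 N at the free edge folds it, and it stops at 0, its upper face then 96 mm above the counter.
- short_left_edge (a point): Middle of the free edge of the short flap on the +y end wall, 72 mm from its hinge line, which runs along the top of that wall's outside face, 92 mm above the counter. Frame fixed in the flap: x from the hinge to the free edge, y along the hinge, z out of the face that is upper when closed (2 mm off) and outer when open.
- short_right (a joint): Carton: short flap on the -y end wall, 142 mm wide. Hinge angle in rad: 0 lies flat over the mouth, 1.57 stands upright, more leans outward (limit 2.5). A stiff crease: it stays where it is left; about 0.5 N at the free edge folds it, and it stops at 0, its upper face then 96 mm above the counter.
- short_right_edge (a point): Middle of the free edge of the short flap on the -y end wall, 72 mm from its hinge line, which runs along the top of that wall's outside face, 92 mm above the counter. Frame fixed in the flap: x from the hinge to the free edge, y along the hinge, z out of the face that is upper when closed (2 mm off) and outer when open.
- long_near (a joint): Carton: long flap on the -x wall, nearest the robot, 238 mm wide. Hinge angle in rad: 0 lies flat over the mouth, 1.57 stands upright, more leans outward (limit 2.5). A stiff crease: it stays where it is left; about 0.5 N at the free edge folds it, and it stops at 0, its upper face then 100 mm above the counter.
- long_near_edge (a point): Middle of the free edge of the long flap on the -x wall, nearest the robot, 72 mm from its hinge line, which runs along the top of that wall's outside face, 96 mm above the counter. Frame fixed in the flap: x from the hinge to the free edge, y along the hinge, z out of the face that is upper when closed (2 mm off) and outer when open.
- long_far (a joint): Carton: long flap on the +x wall, farthest from the robot, 238 mm wide. Hinge angle in rad: 0 lies flat over the mouth, 1.57 stands upright, more leans outward (limit 2.5). A stiff crease: it stays where it is left; about 0.5 N at the free edge folds it, and it stops at 0, its upper face then 100 mm above the counter.
- long_far_edge (a point): Middle of the free edge of the long flap on the +x wall, farthest from the robot, 72 mm from its hinge line, which runs along the top of that wall's outside face, 96 mm above the counter. Frame fixed in the flap: x from the hinge to the free edge, y along the hinge, z out of the face that is upper when closed (2 mm off) and outer when open.
- flat_lid: Black flat sip lid, a disc 66 mm across and 9 mm high; not a domed lid, stays where it is. Origin: centre of underside.
- glass: Green-tinted cortado glass, 64 mm across the rim, 70 mm high; stays where it is. Origin: centre of underside.
- demitasse: White espresso cup, 66 mm across, 55 mm high; bystander. Origin: centre of underside.
There are look-alikes about, which are no part of the job. Leave any blue, brown or pink look-alike of the dome4 alone.

How it is judged (in metres and radians):
On the way, in this order (a step that is already met when the one before it is completed fails the run):
1. every domed lid is nested in one column in the carton, all four flaps still open (angle between each of dome1, dome2, dome3, dome4, dome5, dome6's own z axis and vertical below 0.12 rad and horizontal distance between each of dome1, dome2, dome3, dome4, dome5, dome6 and carton below 0.08 m and (z of dome1 in the frame of carton between 0.001 and 0.0075 m or (z of dome1 in the frame of dome2 between 0.008 and 0.0135 m and horizontal distance between dome1 and dome2 below 0.006 m) or (z of dome1 in the frame of dome3 between 0.008 and 0.0135 m and horizontal distance between dome1 and dome3 below 0.006 m) or (z of dome1 in the frame of dome4 between 0.008 and 0.0135 m and horizontal distance between dome1 and dome4 below 0.006 m) or (z of dome1 in the frame of dome5 between 0.008 and 0.0135 m and horizontal distance between dome1 and dome5 below 0.006 m) or (z of dome1 in the frame of dome6 between 0.008 and 0.0135 m and horizontal distance between dome1 and dome6 below 0.006 m)) and (z of dome2 in the frame of carton between 0.001 and 0.0075 m or (z of dome2 in the frame of dome1 between 0.008 and 0.0135 m and horizontal distance between dome2 and dome1 below 0.006 m) or (z of dome2 in the frame of dome3 between 0.008 and 0.0135 m and horizontal distance between dome2 and dome3 below 0.006 m) or (z of dome2 in the frame of dome4 between 0.008 and 0.0135 m and horizontal distance between dome2 and dome4 below 0.006 m) or (z of dome2 in the frame of dome5 between 0.008 and 0.0135 m and horizontal distance between dome2 and dome5 below 0.006 m) or (z of dome2 in the frame of dome6 between 0.008 and 0.0135 m and horizontal distance between dome2 and dome6 below 0.006 m)) and (z of dome3 in the frame of carton between 0.001 and 0.0075 m or (z of dome3 in the frame of dome1 between 0.008 and 0.0135 m and horizontal distance between dome3 and dome1 below 0.006 m) or (z of dome3 in the frame of dome2 between 0.008 and 0.0135 m and horizontal distance between dome3 and dome2 below 0.006 m) or (z of dome3 in the frame of dome4 between 0.008 and 0.0135 m and horizontal distance between dome3 and dome4 below 0.006 m) or (z of dome3 in the frame of dome5 between 0.008 and 0.0135 m and horizontal distance between dome3 and dome5 below 0.006 m) or (z of dome3 in the frame of dome6 between 0.008 and 0.0135 m and horizontal distance between dome3 and dome6 below 0.006 m)) and (z of dome4 in the frame of carton between 0.001 and 0.0075 m or (z of dome4 in the frame of dome1 between 0.008 and 0.0135 m and horizontal distance between dome4 and dome1 below 0.006 m) or (z of dome4 in the frame of dome2 between 0.008 and 0.0135 m and horizontal distance between dome4 and dome2 below 0.006 m) or (z of dome4 in the frame of dome3 between 0.008 and 0.0135 m and horizontal distance between dome4 and dome3 below 0.006 m) or (z of dome4 in the frame of dome5 between 0.008 and 0.0135 m and horizontal distance between dome4 and dome5 below 0.006 m) or (z of dome4 in the frame of dome6 between 0.008 and 0.0135 m and horizontal distance between dome4 and dome6 below 0.006 m)) and (z of dome5 in the frame of carton between 0.001 and 0.0075 m or (z of dome5 in the frame of dome1 between 0.008 and 0.0135 m and horizontal distance between dome5 and dome1 below 0.006 m) or (z of dome5 in the frame of dome2 between 0.008 and 0.0135 m and horizontal distance between dome5 and dome2 below 0.006 m) or (z of dome5 in the frame of dome3 between 0.008 and 0.0135 m and horizontal distance between dome5 and dome3 below 0.006 m) or (z of dome5 in the frame of dome4 between 0.008 and 0.0135 m and horizontal distance between dome5 and dome4 below 0.006 m) or (z of dome5 in the frame of dome6 between 0.008 and 0.0135 m and horizontal distance between dome5 and dome6 below 0.006 m)) and (z of dome6 in the frame of carton between 0.001 and 0.0075 m or (z of dome6 in the frame of dome1 between 0.008 and 0.0135 m and horizontal distance between dome6 and dome1 below 0.006 m) or (z of dome6 in the frame of dome2 between 0.008 and 0.0135 m and horizontal distance between dome6 and dome2 below 0.006 m) or (z of dome6 in the frame of dome3 between 0.008 and 0.0135 m and horizontal distance between dome6 and dome3 below 0.006 m) or (z of dome6 in the frame of dome4 between 0.008 and 0.0135 m and horizontal distance between dome6 and dome4 below 0.006 m) or (z of dome6 in the frame of dome5 between 0.008 and 0.0135 m and horizontal distance between dome6 and dome5 below 0.006 m)) and horizontal distance between dome1 and dome2 below 0.016 m and horizontal distance between each of dome1, dome2 and dome3 below 0.016 m and horizontal distance between each of dome1, dome2, dome3 and dome4 below 0.016 m and horizontal distance between each of dome1, dome2, dome3, dome4 and dome5 below 0.016 m and horizontal distance between each of dome1, dome2, dome3, dome4, dome5 and dome6 below 0.016 m and value of joint each of short_left, short_right, long_near, long_far above 0.8 rad and linear speed of each of dome1, dome2, dome3, dome4, dome5, dome6 below 0.02 m/s), for 0.3 s.
2. both short flaps are folded flat while both long flaps are still open (value of joint each of short_left, short_right below 0.12 rad and value of joint each of long_near, long_far above 0.8 rad), for 0.2 s.
3. both long flaps are folded flat over the short ones (value of joint each of short_left, short_right, long_near, long_far below 0.12 rad), for 0.2 s.
At the end, for the whole second after the job is handed in: Every domed lid present rests in the carton (within 80 mm of its centre) in one nested column, crown down within 0.12 rad: one on the floor, each other 10.5 mm (+3/-2.5) above the lid below and within 6 mm of its axis, all axes within 16 mm; all four flaps within 0.12 rad of flat (all of step 3 and angle between each of dome1, dome2, dome3, dome4, dome5, dome6's own z axis and vertical below 0.12 rad and horizontal distance between each of dome1, dome2, dome3, dome4, dome5, dome6 and carton below 0.08 m and (z of dome1 in the frame of carton between 0.001 and 0.0075 m or (z of dome1 in the frame of dome2 between 0.008 and 0.0135 m and horizontal distance between dome1 and dome2 below 0.006 m) or (z of dome1 in the frame of dome3 between 0.008 and 0.0135 m and horizontal distance between dome1 and dome3 below 0.006 m) or (z of dome1 in the frame of dome4 between 0.008 and 0.0135 m and horizontal distance between dome1 and dome4 below 0.006 m) or (z of dome1 in the frame of dome5 between 0.008 and 0.0135 m and horizontal distance between dome1 and dome5 below 0.006 m) or (z of dome1 in the frame of dome6 between 0.008 and 0.0135 m and horizontal distance between dome1 and dome6 below 0.006 m)) and (z of dome2 in the frame of carton between 0.001 and 0.0075 m or (z of dome2 in the frame of dome1 between 0.008 and 0.0135 m and horizontal distance between dome2 and dome1 below 0.006 m) or (z of dome2 in the frame of dome3 between 0.008 and 0.0135 m and horizontal distance between dome2 and dome3 below 0.006 m) or (z of dome2 in the frame of dome4 between 0.008 and 0.0135 m and horizontal distance between dome2 and dome4 below 0.006 m) or (z of dome2 in the frame of dome5 between 0.008 and 0.0135 m and horizontal distance between dome2 and dome5 below 0.006 m) or (z of dome2 in the frame of dome6 between 0.008 and 0.0135 m and horizontal distance between dome2 and dome6 below 0.006 m)) and (z of dome3 in the frame of carton between 0.001 and 0.0075 m or (z of dome3 in the frame of dome1 between 0.008 and 0.0135 m and horizontal distance between dome3 and dome1 below 0.006 m) or (z of dome3 in the frame of dome2 between 0.008 and 0.0135 m and horizontal distance between dome3 and dome2 below 0.006 m) or (z of dome3 in the frame of dome4 between 0.008 and 0.0135 m and horizontal distance between dome3 and dome4 below 0.006 m) or (z of dome3 in the frame of dome5 between 0.008 and 0.0135 m and horizontal distance between dome3 and dome5 below 0.006 m) or (z of dome3 in the frame of dome6 between 0.008 and 0.0135 m and horizontal distance between dome3 and dome6 below 0.006 m)) and (z of dome4 in the frame of carton between 0.001 and 0.0075 m or (z of dome4 in the frame of dome1 between 0.008 and 0.0135 m and horizontal distance between dome4 and dome1 below 0.006 m) or (z of dome4 in the frame of dome2 between 0.008 and 0.0135 m and horizontal distance between dome4 and dome2 below 0.006 m) or (z of dome4 in the frame of dome3 between 0.008 and 0.0135 m and horizontal distance between dome4 and dome3 below 0.006 m) or (z of dome4 in the frame of dome5 between 0.008 and 0.0135 m and horizontal distance between dome4 and dome5 below 0.006 m) or (z of dome4 in the frame of dome6 between 0.008 and 0.0135 m and horizontal distance between dome4 and dome6 below 0.006 m)) and (z of dome5 in the frame of carton between 0.001 and 0.0075 m or (z of dome5 in the frame of dome1 between 0.008 and 0.0135 m and horizontal distance between dome5 and dome1 below 0.006 m) or (z of dome5 in the frame of dome2 between 0.008 and 0.0135 m and horizontal distance between dome5 and dome2 below 0.006 m) or (z of dome5 in the frame of dome3 between 0.008 and 0.0135 m and horizontal distance between dome5 and dome3 below 0.006 m) or (z of dome5 in the frame of dome4 between 0.008 and 0.0135 m and horizontal distance between dome5 and dome4 below 0.006 m) or (z of dome5 in the frame of dome6 between 0.008 and 0.0135 m and horizontal distance between dome5 and dome6 below 0.006 m)) and (z of dome6 in the frame of carton between 0.001 and 0.0075 m or (z of dome6 in the frame of dome1 between 0.008 and 0.0135 m and horizontal distance between dome6 and dome1 below 0.006 m) or (z of dome6 in the frame of dome2 between 0.008 and 0.0135 m and horizontal distance between dome6 and dome2 below 0.006 m) or (z of dome6 in the frame of dome3 between 0.008 and 0.0135 m and horizontal distance between dome6 and dome3 below 0.006 m) or (z of dome6 in the frame of dome4 between 0.008 and 0.0135 m and horizontal distance between dome6 and dome4 below 0.006 m) or (z of dome6 in the frame of dome5 between 0.008 and 0.0135 m and horizontal distance between dome6 and dome5 below 0.006 m)) and horizontal distance between dome1 and dome2 below 0.016 m and horizontal distance between each of dome1, dome2 and dome3 below 0.016 m and horizontal distance between each of dome1, dome2, dome3 and dome4 below 0.016 m and horizontal distance between each of dome1, dome2, dome3, dome4 and dome5 below 0.016 m and horizontal distance between each of dome1, dome2, dome3, dome4, dome5 and dome6 below 0.016 m and linear speed of each of dome1, dome2, dome3, dome4, dome5, dome6 below 0.02 m/s); the robot touches nothing.
It fails at once if a bystander (flat lid, glass or espresso cup) is moved by more than 50 mm or knocked over (distance of any of flat_lid, glass, demitasse from where it was at the start of the episode above 0.05 m or angle between any of flat_lid, glass, demitasse's own z axis and vertical above 0.7 rad).
Of dome1, dome2, dome3, dome4, dome5, dome6 only 4 to 6 are there at a start; the rules pass over those that are not, and their reading is None.
At some moment in a run one of dome1, dome2, dome3, dome4, dome5, dome6 may be knocked a few centimetres aside while the robot is not near it.
It also fails if it takes over 210 s, if anything falls off the work surface, if the arm or the gripper's body presses on something with over 40 N, if the wrist force passes 120 N, or if a joint passes its speed limit or range.

### The arm

A 6-joint arm with a two-finger parallel gripper is mounted at the origin on the work surface. World frame = base frame: x ahead of the robot, y to its left, z up, the work surface at z = 0. Lengths are in m, angles in degrees, forces in N, time in s.
With the tool pointing down it reaches from about 0.375 to 0.9 m from the base axis. Payload 3.1 kg.
Tool frame: the origin (TCP) lies on the front face of the gripper's body, between the roots of the fingers; the fingertips stand 70 mm ahead of it and the grasp point (between the pads) lies 51 mm ahead of it (bot.tip_extent is the distance from the TCP to the fingertips, in m); z points along the fingers, x is the direction in which the jaws open and shut, and the axes are right-handed (so a half turn about z gives the same grasp; the last joint's range is limited). The gripper opens to 87 mm and grips with 3 to 60 N. Pads are 19 mm wide; open, the fingers measure 117 mm over their backs; the gripper's body (75 mm by 190 mm) begins 51 mm behind the grasp point.
Start: joints at [61.507, 30.224, 82.088, -0, 67.689, -10.227], TCP at [0.196, 0.593, 0.292] pointing down, gripper open.
Joint ranges: [-176.69, 176.69], [-43.24, 126.21], [12.49, 139.97], [-82, 262], [0, 151.66], [-163.58, 163.58]. Speed limits (degrees/s): [159.86, 159.86, 180, 180, 180, 180].

### API

Orientations are given as a 3x3 rotation matrix whose columns are the frame's x, y, z axes.
In Python, from rig import bot, viewer, ticket gives the robot as it stands. The module is installed in compiled form; this text tells all that it offers.
- The arm moves only by the tool arm_command, never from a script. Its argument "targets" is a list of rows, each an object with "rot": the turn, a rotation vector about the tool's x, y, z in degrees, a list of three; "offset": the shift along the tool's x, y, z in cm, a list of three; "gripper": the closure, from 0 (fully open) to 1 (shut). A call has 1 to 8 rows; each row is the pose to reach, as a shift and turn from the pose commanded when the call began, along the tool's axes at that moment; what a row does not reach only later rows make up. A row lasts 1/10 s, in which the tool goes at most 50 mm and 8.59 degrees, less where a joint would pass 70% of its speed; a pose out of reach is approached as far as the arm can. A call with a gripper value outside its range is refused whole. The fingers move at their own pace and stop on an object; the grip force is fixed at half the most. Time passes only in rows, so rows that repeat a pose let the fingers close. It gives the time, the measured TCP pose, the force and the opening at its end, in the units of the state.
- bot.read_state(): the state, without advancing time (a new reading comes with each control period).
- viewer.capture(name): name is "side" or "top" or "wrist"; returns a dict with "frame" (480x640x3 uint8, red, green, blue), "fx", "fy", "cx", "cy" (pixels), "view" (4x4, takes a point from world to camera coordinates). Camera axes: x right, y down, z forward; pixel columns grow to the right and rows downward; lengths in m; the calibration is good to about 2 mm. The wrist camera is an equidistant fisheye: a pixel r from the principal point sees the ray r / f radians off the axis. A picture is of the moment at which its call begins. There is no depth.
- ticket.hand_in(): hands the job in, once; it reports no verdict.
The state is a dict: "time_s": time; "joint_positions": joint angles; "qvel": joint speeds; "tau": joint torques, N m; "position": TCP position; "tcp_rot": TCP orientation; "force": force on the tool from outside, world axes, zero at the start; "moment": the same for the moment, N m; "opening": opening from 0.0 (shut) to 1.0 (fully open).
Only numpy, scipy, OpenCV 4.12 (cv2) and the standard library are available. Lean on these libraries where they do the work, as an engineer would, in place of code of your own. Each camera call takes 0.05 s, during which the arm holds its last target. There are 200 camera calls.

## Working session

There is one attempt and no reset: what is moved stays moved. The work goes in short steps, Python scripts to look and compute and a tool call to move; the robot and the scene stay as the last step left them, time stands still between calls to the robot, and variables do not carry over. Pictures are saved under pics/ and viewed, about 12 in all and at most 16, crops included, and the job is handed in when it is done.

Besides the shell and the picture viewer there is one more tool, called after "Call:" by a JSON object that holds its "name" and its "arguments", one argument or row to a line. arm_command: Moves the arm, as the interface text tells. Its arguments: {"type":"object","properties":{"targets":{"type":"array"}},"required":["targets"]}

```bash
mkdir -p pics; cat > h.py <<'E'
import numpy as np, cv2
from rig import bot, viewer, ticket
def cap(n,save=None):
    c=viewer.capture(n)
    if save: cv2.imwrite('pics/'+save,c['frame'][:,:,::-1])
    return c
def ray(c,u,v,fish=False):
    x=np.array([(u-c['cx'])/c['fx'],(v-c['cy'])/c['fy']])
    if fish:
        r=np.linalg.norm(x); d=np.array([*(x/r*np.sin(r) if r>0 else x),np.cos(r)])
    else: d=np.array([x[0],x[1],1.])
    V=np.array(c['view']); R=V[:3,:3]; return -R.T@V[:3,3], R.T@d
def onplane(c,u,v,z,fish=False):
    o,d=ray(c,u,v,fish); return o+d*(z-o[2])/d[2]
def proj(c,p,fish=False):
    V=np.array(c['view']); q=V[:3,:3]@np.array(p)+V[:3,3]
    if fish:
        r=np.hypot(q[0],q[1]); t=np.arctan2(r,q[2]); q=np.array([q[0]/r*t,q[1]/r*t,1]) if r>0 else np.array([0,0,1.])
    return np.array([c['fx']*q[0]/q[2]+c['cx'],c['fy']*q[1]/q[2]+c['cy']])
E
python3 - <<'E'
from h import *
import numpy as np
np.set_printoptions(precision=4,suppress=True)
for n in ['top','side','wrist']:
    c=cap(n,n+'0.png'); print(n,c['fx'],c['cx'],c['cy'],ray(c,320,240)); print(np.array(c['view']))
print(bot.read_state())
E
```

```text
top 601.8231457501275 316.0373788408542 231.52777762047893 (array([ 0.284 , -0.1064,  1.5877]), array([ 0.1733,  0.0049, -0.985 ]))
[[ 0.0152 -0.9998 -0.009  -0.0964]
 [-0.9822 -0.0133 -0.1872  0.5748]
 [ 0.187   0.0117 -0.9823  1.5077]
 [ 0.      0.      0.      1.    ]]
side 470.5504731525791 326.3737611471018 235.97123326374586 (array([ 0.0237, -1.0526,  0.8493]), array([ 0.3879,  0.7128, -0.5846]))
[[ 0.8714 -0.4906  0.0032 -0.5398]
 [-0.2811 -0.5046 -0.8163  0.1688]
 [ 0.4021  0.7104 -0.5776  1.2288]
 [ 0.      0.      0.      1.    ]]
wrist 371.64829954431775 317.4762593031849 239.51015925932154 (array([0.132 , 0.6143, 0.3857]), array([ 0.2354, -0.0714, -0.9693]))
[[ 0.3128  0.9498 -0.001  -0.6244]
 [ 0.921  -0.3031  0.2446 -0.0297]
 [ 0.232  -0.0774 -0.9696  0.3909]
 [ 0.      0.      0.      1.    ]]
{'time_s': 0.15, 'joint_positions': array([ 61.5078,  30.2683,  82.1391,   0.0003,  67.6855, -10.2292]), 'qvel': array([-0.031 , -0.1203, -0.1804, -0.014 ,  0.1008, -0.1007]), 'tau': array([  0.0007, -44.0429, -17.6843,   0.0634,   0.0553,  -0.0001]), 'position': array([0.1956, 0.5931, 0.2915]), 'tcp_rot': array([[ 0.3134,  0.9496, -0.0008],
       [ 0.9496, -0.3134, -0.0014],
       [-0.0016, -0.0003, -1.    ]]), 'force': array([-0.4866,  0.0901,  0.0404]), 'moment': array([ 0.0023,  0.0053, -0.0046]), 'opening': 0.9999076352513188}
```

View pics/top0.png

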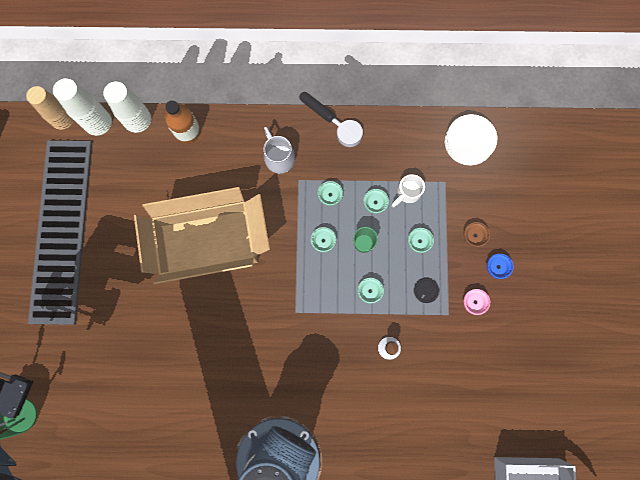

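View pics/side0.png

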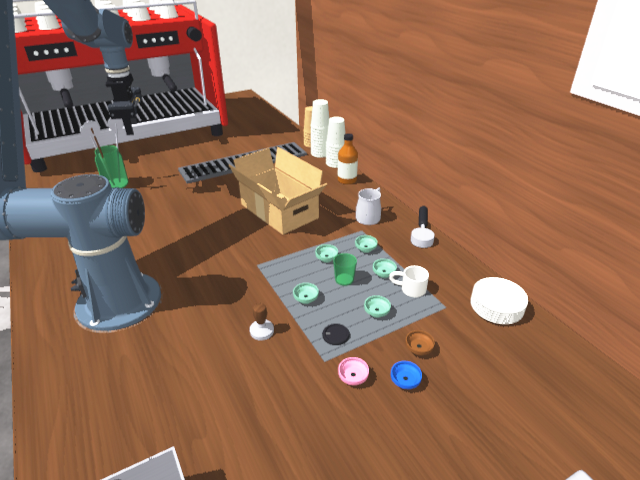

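The top view shows five sage lids at (330,192), (376,200), (323,239), (421,239) and (371,290). Things that could be mistaken for them are the green glass (366,239), black flat lid (426,290), brown (476,233), blue (500,265) and pink (477,301) look-alikes, and a green utensil cup (18,415). The carton is at about (203,237), slightly turned, with all flaps open.

```bash
cat >> h.py <<'E'
def sage(f):
    h=cv2.cvtColor(f,cv2.COLOR_RGB2HSV)
    return cv2.inRange(h,(65,50,90),(88,150,255))
def lids(c,z,fish=False,amin=150):
    m=sage(c['frame']); m=cv2.morphologyEx(m,cv2.MORPH_CLOSE,np.ones((5,5)))
    out=[]
    for k in cv2.findContours(m,cv2.RETR_EXTERNAL,cv2.CHAIN_APPROX_NONE)[0]:
        if cv2.contourArea(k)<amin: continue
        P=np.array([onplane(c,u,v,z,fish)[:2] for u,v in k[:,0,:]],np.float32)
        (x,y),r=cv2.minEnclosingCircle(P); e=cv2.boundingRect(k)
        out.append((np.round(k[:,0].mean(0)),round(x,4),round(y,4),round(r*1e3,1)))
    return out
E
python3 - <<'E'
from h import *
for n in ['top','side']:
    c=cap(n)
    for z in (.028,.032): print(n,z); [print(*l) for l in lids(c,z,amin=60)]
    if n=='top':
        f=c['frame']; a=cv2.resize(f[170:300,120:285],None,fx=4,fy=4,interpolation=cv2.INTER_CUBIC)
        b=cv2.resize(f[180:310,300:440],None,fx=4,fy=4,interpolation=cv2.INTER_CUBIC)
        cv2.imwrite('pics/carton.png',a[:,:,::-1]); cv2.imwrite('pics/lids.png',b[:,:,::-1])
E
```

```text
top 0.028
[ 17. 422.] 0.0902 0.6548 55.6
[370. 290.] 0.4288 -0.2304 33.5
[420. 240.] 0.5626 -0.3623 33.9
[365. 239.] 0.5622 -0.2158 34.9
[323. 239.] 0.5609 -0.1064 33.5
[376. 201.] 0.6666 -0.2459 34.0
[330. 193.] 0.6863 -0.1228 33.9
top 0.032
[ 17. 422.] 0.0907 0.6528 55.5
[370. 290.] 0.4284 -0.23 33.4
[420. 240.] 0.5619 -0.3616 33.8
[365. 239.] 0.5615 -0.2155 34.9
[323. 239.] 0.5602 -0.1064 33.5
[376. 201.] 0.6656 -0.2456 33.9
[330. 193.] 0.6853 -0.1227 33.8
side 0.028
[377. 306.] 0.5581 -0.367 40.4
[306. 292.] 0.4244 -0.2366 39.8
[384. 267.] 0.6622 -0.2534 42.2
[337. 263.] 0.5499 -0.1685 96.8
[366. 243.] 0.6754 -0.1298 43.3
[111. 166.] 0.105 0.77 200.3
side 0.032
[377. 306.] 0.5555 -0.3704 40.2
[306. 292.] 0.4224 -0.2406 39.6
[384. 267.] 0.6591 -0.2573 42.0
[337. 263.] 0.5473 -0.1728 96.3
[366. 243.] 0.6722 -0.1343 43.1
[111. 166.] 0.1046 0.7611 199.3
```

View pics/carton.png

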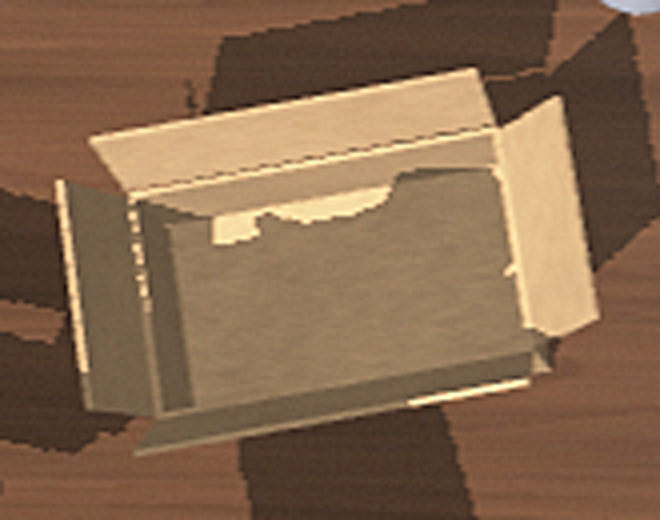

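View pics/lids.png

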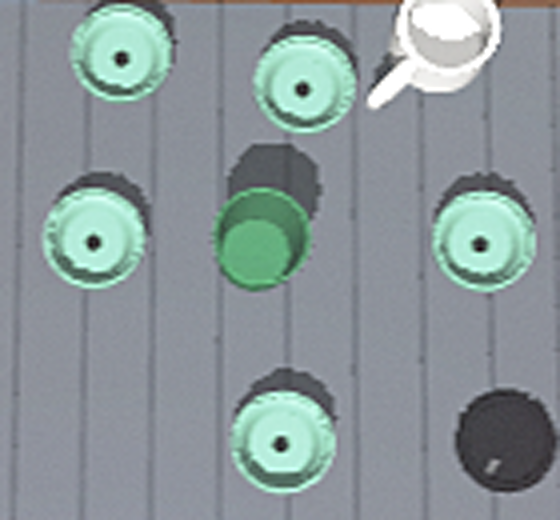

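The crop confirms five sage lids, mouth up, each well apart from the glass and the black lid. In crop pixels the carton mouth corners are about (130,190), (497,128), (158,415) and (530,352).

```bash
cat >> h.py <<'E'
def goto(x,y,z,ang):
    """offset (cm) and turn (deg) in tool axes to reach TCP x,y,z, tool down with jaw axis at ang deg"""
    from scipy.spatial.transform import Rotation as Ro
    s=bot.read_state(); R=s['tcp_rot']; a=np.radians(ang)
    Rt=np.array([[np.cos(a),np.sin(a),0],[np.sin(a),-np.cos(a),0],[0,0,-1]])
    print('offset',np.round(R.T@(np.array([x,y,z])-s['position'])*100,2),'rot',np.round(Ro.from_matrix(R.T@Rt).as_rotvec(degrees=True),2),'t',s['time_s'],'pos',np.round(s['position'],4),'F',np.round(s['force'],1))
E
python3 - <<'E'
from h import *
c=cap('top')
px={'FL':(130,190),'FR':(497,128),'NL':(158,415),'NR':(530,352)}
W={k:onplane(c,120+u/4,170+v/4,.094)[:2] for k,(u,v) in px.items()}
for k in W: print(k,W[k].round(4))
print('len',np.linalg.norm(W['FL']-W['FR']),np.linalg.norm(W['NL']-W['NR']),np.linalg.norm(W['FL']-W['NL']),np.linalg.norm(W['FR']-W['NR']))
print('c',sum(W.values())/4)
d=W['FL']-W['FR']+W['NL']-W['NR'];print('yaw',np.degrees(np.arctan2(-d[0],d[1])))
d=W['FL']-W['NL']+W['FR']-W['NR'];print('yaw x',np.degrees(np.arctan2(d[1],d[0])))
goto(.561-.0,-.1064,.25,99)
E
```

```text
FL [0.5991 0.328 ]
FR [0.6427 0.0958]
NL [0.4557 0.301 ]
NR [0.4987 0.0697]
len 0.23622184881059824 0.2352087141604102 0.1459353782257593 0.14635623711738732
c [0.54907694 0.19863309]
yaw 10.576248536294498
yaw x 10.486694875631555
offset [-55.    56.62   4.22] rot [-2.000e-02  4.000e-02 -2.726e+01] t 0.3 pos [0.1958 0.5933 0.2919] F [-0.3 -0.   0.4]
```

Call:
{"name": "arm_command", "arguments": {
  "targets": [
    {"rot": [0,0,-4],"offset": [-5,5,0],"gripper": 0},
    {"rot": [0,0,-10],"offset": [-10,10,0],"gripper": 0},
    {"rot": [0,0,-14],"offset": [-15,15,0],"gripper": 0},
    {"rot": [0,0,-18],"offset": [-20,20,0],"gripper": 0},
    {"rot": [0,0,-22],"offset": [-25,25,0],"gripper": 0},
    {"rot": [0,0,-25],"offset": [-30,30,0],"gripper": 0},
    {"rot": [0,0,-28.8],"offset": [-35,35,0],"gripper": 0},
    {"rot": [0,0,-28.8],"offset": [-37,38,0],"gripper": 0}
  ]
}}

```text
time_s: 1.1
position: [0.3779, 0.2354, 0.2925]
tcp_rot: [[-0.184, 0.983, 0.001], [0.983, 0.184, 0.0], [0.0, 0.001, -1.0]]
force: [1.6, 1.6, 0.7]
opening: 0.999
```

```bash
python3 -c "
from h import *
goto(.561,-.1064,.21,100.5)"
```

```text
offset [-36.97  11.69   8.25] rot [ 0.03 -0.    0.12] t 1.1 pos [0.3779 0.2354 0.2925] F [1.6 1.6 0.7]
```

Call:
{"name": "arm_command", "arguments": {
  "targets": [
    {"rot": [0,0,0],"offset": [-5,2,0],"gripper": 0},
    {"rot": [0,0,0],"offset": [-10,4,0],"gripper": 0},
    {"rot": [0,0,0],"offset": [-15,6,0],"gripper": 0},
    {"rot": [0,0,0],"offset": [-20,8,0],"gripper": 0},
    {"rot": [0,0,0],"offset": [-25,10,2],"gripper": 0},
    {"rot": [0,0,0],"offset": [-30,11.7,5],"gripper": 0},
    {"rot": [0,0,0],"offset": [-35,11.7,8],"gripper": 0},
    {"rot": [0,0,0],"offset": [-37,11.7,8],"gripper": 0}
  ]
}}

```text
time_s: 1.9
position: [0.5585, -0.0995, 0.2134]
tcp_rot: [[-0.183, 0.983, -0.001], [0.983, 0.183, 0.001], [0.001, -0.001, -1.0]]
force: [1.0, 0.9, 0.8]
opening: 1.001
```

Call:
{"name": "arm_command", "arguments": {
  "targets": [
    {"rot": [0,0,0],"offset": [0,0,0],"gripper": 0},
    {"rot": [0,0,0],"offset": [0,0,0],"gripper": 0}
  ]
}}

```text
time_s: 2.1
position: [0.5581, -0.0991, 0.2141]
tcp_rot: [[-0.18, 0.984, -0.002], [0.984, 0.18, 0.001], [0.001, -0.001, -1.0]]
force: [-0.5, 0.1, -0.7]
opening: 1.0
```

```bash
cat >> h.py <<'E'
def tool(c,p):
    s=bot.read_state(); return s['tcp_rot'].T@(np.array([p[0],p[1],p[2]])-s['position'])
E
python3 - <<'E'
from h import *
c=cap('wrist','w1.png')
for l in lids(c,.028,True,400): print(*l, 'tool cm',(100*tool(c,(l[1],l[2],.028))).round(2))
goto(.561,-.1064,.21,100.5)
E
```

```text
[266. 355.] 0.6807 -0.1233 33.6 tool cm [-4.75 11.63 18.66]
[309. 236.] 0.5612 -0.1044 34.6 tool cm [-0.72  0.23 18.67]
[170. 209.] 0.5641 -0.2235 46.8 tool cm [-12.48  -1.65  18.66]
[ 42. 191.] 0.5623 -0.3586 37.9 tool cm [-25.74  -4.29  18.65]
[185.  49.] 0.4293 -0.2287 35.1 tool cm [-10.54 -15.    18.67]
offset [-0.89  0.16  0.47] rot [-0.05 -0.06 -0.02] t 2.15 pos [ 0.5578 -0.0979  0.2147] F [ 0.4 -0.3  0.7]
```

View pics/w1.png

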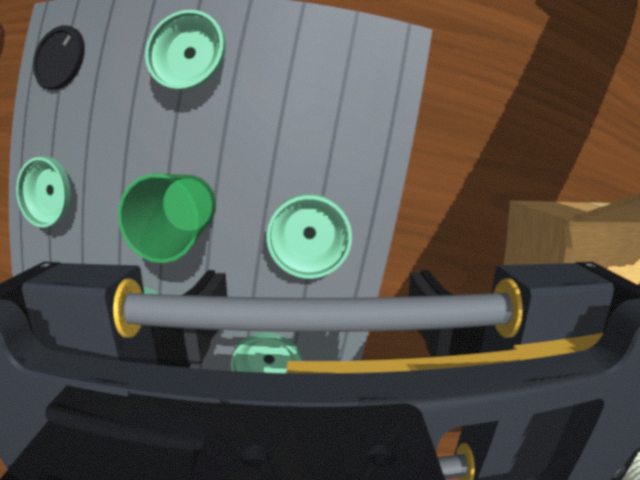

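The wrist view shows lid C at (309,236), the glass at (165,218), A at (185,49), B at (42,191), and E partly behind the gripper at (266,355). Pose readings scatter by about 1 mm, so I'll fix the camera-to-tool transform by averaging.

```bash
cat >> h.py <<'E'
def avg(n=4):
    """averaged state and camera pose in tool"""
    P,Rs,T=[],[],[]
    for _ in range(n):
        c=cap('wrist'); s=bot.read_state(); V=np.linalg.inv(np.array(c['view']))
        M=np.eye(4); M[:3,:3]=s['tcp_rot']; M[:3,3]=s['position']; P.append(s['position']); Rs.append(s['tcp_rot']); T.append((V,np.linalg.inv(M)@V))
    return c,P,Rs,T
E
python3 - <<'E'
from h import *
np.set_printoptions(precision=4,suppress=True)
c,P,R,T=avg(6)
for p,(V,t) in zip(P,T): print(p,V[:3,3],t[:3,3])
m=np.mean([t for V,t in T],0); u,_,v=np.linalg.svd(m[:3,:3]); m[:3,:3]=u@v; print(m); np.save('tc.npy',m)
s=np.mean(P,0); print(s)
E
```

```text
[ 0.5578 -0.0972  0.2151] [ 0.492  -0.11    0.3091] [-0.0005 -0.0671 -0.0939]
[ 0.5579 -0.0968  0.2155] [ 0.492  -0.1093  0.3095] [-0.0002 -0.0671 -0.094 ]
[ 0.558  -0.0966  0.2156] [ 0.492  -0.109   0.3097] [ 0.     -0.0671 -0.0942]
[ 0.5581 -0.0966  0.2157] [ 0.4921 -0.1088  0.3099] [ 0.0002 -0.0671 -0.0942]
[ 0.5582 -0.0967  0.2157] [ 0.4922 -0.1088  0.3099] [ 0.0003 -0.0671 -0.0943]
[ 0.5583 -0.0969  0.2156] [ 0.4922 -0.1089  0.3099] [ 0.0004 -0.0671 -0.0943]
[[ 1.     -0.0003  0.0017  0.    ]
 [-0.0002  0.9695  0.2453 -0.0671]
 [-0.0017 -0.2453  0.9695 -0.0942]
 [ 0.      0.      0.      1.    ]]
[ 0.5581 -0.0968  0.2155]
```

```bash
cat >> h.py <<'E'
def holes(c,amin=60):
    f=c['frame']; m=sage(f); m=cv2.morphologyEx(m,cv2.MORPH_CLOSE,np.ones((3,3))); out=[]; g=cv2.cvtColor(f,cv2.COLOR_RGB2GRAY).astype(float)
    for k in cv2.findContours(m,cv2.RETR_EXTERNAL,cv2.CHAIN_APPROX_NONE)[0]:
        if cv2.contourArea(k)<amin: continue
        M=np.zeros_like(m); cv2.drawContours(M,[k],-1,255,-1); M=cv2.erode(M,np.ones((5,5)))
        w=np.clip(95-g,0,None)*(M>0)
        if w.sum()<40: continue
        n,lab,st,ce=cv2.connectedComponentsWithStats((w>0).astype(np.uint8))
        i=1+np.argmax([w[lab==j].sum() for j in range(1,n)]); w=w*(lab==i); ys,xs=np.mgrid[:480,:640]
        out.append(np.array([(xs*w).sum(),(ys*w).sum()])/w.sum())
    return out
def tri(rs):
    A=np.zeros((3,3)); b=np.zeros(3)
    for o,d in rs:
        d=d/np.linalg.norm(d); P=np.eye(3)-np.outer(d,d); A+=P; b+=P@o
    p=np.linalg.solve(A,b); return p,[np.linalg.norm(np.cross(p-o,d/np.linalg.norm(d))) for o,d in rs]
E
python3 - <<'E'
from h import *
np.set_printoptions(precision=4,suppress=True)
t,s,w=cap('top'),cap('side'),cap('wrist')
ht,hs,hw=holes(t),holes(s),holes(w,400)
for c,h,f in ((s,hs,0),(w,hw,1)):
  for b in h:
    best=min(((tri([ray(t,*a),ray(c,*b,fish=bool(f))]),a) for a in ht),key=lambda q:max(q[0][1]))
    print(f,b.round(1),best[1].round(1),best[0][0],np.round(best[0][1],4))
E
```

```text
0 [376.3 309. ] [419.5 241.1] [ 0.5614 -0.3623  0.0113] [0.0008 0.0008]
0 [305.4 296. ] [369.7 290.8] [ 0.4276 -0.2303  0.0096] [0.0008 0.0008]
0 [336.4 259.8] [373.7 241.5] [ 0.5337 -0.2293  0.0921] [0.0124 0.0124]
0 [365.6 245.8] [419.5 241.1] [ 0.5317 -0.3333  0.201 ] [0.0033 0.0033]
1 [266.3 357.2] [369.7 290.8] [ 0.3812 -0.1476  0.4878] [0.0453 0.0453]
1 [307.1 230.8] [369.7 290.8] [ 0.3213 -0.1334  1.0898] [0.0147 0.0147]
1 [140.6 209.8] [373.7 241.5] [ 0.5571 -0.2376  0.0442] [0.0034 0.0034]
1 [ 49.4 187.2] [419.5 241.1] [ 0.563  -0.3628  0.0099] [0.0006 0.0006]
1 [188.7  51.4] [369.7 290.8] [ 0.4282 -0.2304  0.0096] [0.0002 0.0002]
```

The holes triangulate to z≈0.010, matching the 10.5 mm inner floor, so the lids stand at z≈0.

```bash
cat >> h.py <<'E'
TC=np.load('tc.npy')
def look(z=.0105,amin=400,save=None):
    """wrist: holes in tool frame (cm), at world height z; assumes tool down"""
    c=cap('wrist',save); s=bot.read_state(); print('pos',s['position'].round(4),'jaw',round(np.degrees(np.arctan2(s['tcp_rot'][1,0],s['tcp_rot'][0,0])),2),'t',s['time_s'],'open',round(s['opening'],3),'F',s['force'].round(1))
    for h in holes(c,amin):
        p=onplane(c,*h,z,True); print(h.round(1),'world',p.round(4),'tool cm',(100*tool(c,p)).round(2))
    return c
E
python3 - <<'E'
from h import *
look()
E
```

```text
pos [ 0.5583 -0.0976  0.2152] jaw 100.58 t 2.65 open 1.0 F [-0.6  1.1  0.3]
[266.6 357.4] world [ 0.6885 -0.1213  0.0105] tool cm [-4.71 12.36 20.47]
[307.3 230.9] world [ 0.5612 -0.1049  0.0105] tool cm [-0.76  0.14 20.47]
[140.1 209.8] world [ 0.5692 -0.254   0.0105] tool cm [-15.56  -1.81  20.47]
[ 49.4 187.4] world [ 0.5635 -0.3624  0.0105] tool cm [-26.11  -4.36  20.47]
[188.9  51.5] world [ 0.4283 -0.2299  0.0105] tool cm [-10.61 -15.22  20.47]
```

Call:
{"name": "arm_command", "arguments": {
  "targets": [
    {"rot": [0,0,0],"offset": [-0.76,0.14,4],"gripper": 0},
    {"rot": [0,0,0],"offset": [-0.76,0.14,8],"gripper": 0},
    {"rot": [0,0,0],"offset": [-0.76,0.14,11],"gripper": 0},
    {"rot": [0,0,0],"offset": [-0.76,0.14,12.6],"gripper": 0},
    {"rot": [0,0,0],"offset": [-0.76,0.14,12.6],"gripper": 0},
    {"rot": [0,0,0],"offset": [-0.76,0.14,12.6],"gripper": 0},
    {"rot": [0,0,0],"offset": [-0.76,0.14,12.6],"gripper": 0}
  ]
}}

```text
time_s: 3.35
position: [0.5619, -0.1056, 0.0901]
tcp_rot: [[-0.183, 0.983, 0.002], [0.983, 0.183, -0.001], [-0.001, 0.002, -1.0]]
force: [-0.1, -0.0, -0.2]
opening: 1.001
```

```bash
python3 - <<'E'
from h import *
look(save='w2.png'); goto(.5612,-.1049,.089,100.5)
E
```

```text
pos [ 0.5619 -0.1056  0.0903] jaw 100.54 t 3.4 open 0.999 F [0.2 1.2 0.9]
[352.3 340.1] world [ 0.5905 -0.081   0.0105] tool cm [1.91 3.24 7.98]
[318.2 283.4] world [ 0.5616 -0.1049  0.0105] tool cm [ 0.08 -0.04  7.98]
[ 59.5 254. ] world [ 0.5758 -0.2564  0.0105] tool cm [-15.07  -1.42   7.99]
[68.   3.4] world [ 0.4307 -0.2721  0.0105] tool cm [-13.96 -15.97   7.96]
offset [ 0.08 -0.06  0.13] rot [0.14 0.09 0.04] t 3.4 pos [ 0.5619 -0.1056  0.0903] F [0.2 1.2 0.9]
```

View pics/w2.png

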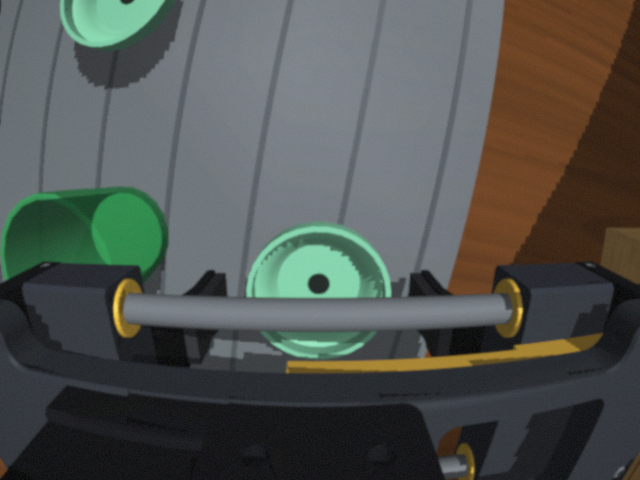

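Lid C is centred between the open fingers, with its hole at (318,283). Closing now.

Call:
{"name": "arm_command", "arguments": {
  "targets": [
    {"rot": [0,0,0],"offset": [0,0,0.13],"gripper": 0},
    {"rot": [0,0,0],"offset": [0,0,0.13],"gripper": 0.6},
    {"rot": [0,0,0],"offset": [0,0,0.13],"gripper": 1},
    {"rot": [0,0,0],"offset": [0,0,0.13],"gripper": 1},
    {"rot": [0,0,0],"offset": [0,0,0.13],"gripper": 1},
    {"rot": [0,0,0],"offset": [0,0,0.13],"gripper": 1}
  ]
}}

```text
time_s: 4.0
position: [0.5611, -0.1053, 0.0877]
tcp_rot: [[-0.183, 0.983, 0.0], [0.983, 0.183, -0.0], [-0.0, 0.0, -1.0]]
force: [-0.9, -0.8, 1.4]
opening: 0.75
```

```bash
python3 - <<'E'
from h import *
look(); goto(.549,.199,.29,100.5)
E
```

```text
pos [ 0.5611 -0.1053  0.0877] jaw 100.53 t 4.05 open 0.746 F [-0.4  1.4  1.8]
[339.2 351.4] world [ 0.5962 -0.0865  0.0105] tool cm [1.21 3.8  7.72]
[334.3 249.1] world [ 0.541  -0.1004  0.0105] tool cm [ 0.86 -1.88  7.72]
[ 69.6 253.5] world [ 0.5717 -0.2461  0.0105] tool cm [-14.03  -1.54   7.72]
[64.8  2.9] world [ 0.43   -0.2725  0.0105] tool cm [-14.03 -15.95   7.72]
offset [ 30.14   4.38 -20.23] rot [0.   0.   0.03] t 4.05 pos [ 0.5611 -0.1053  0.0877] F [-0.4  1.4  1.8]
```

Call:
{"name": "arm_command", "arguments": {
  "targets": [
    {"rot": [0,0,0],"offset": [0,0,-2],"gripper": 1},
    {"rot": [0,0,0],"offset": [0,0,-6],"gripper": 1},
    {"rot": [0,0,0],"offset": [0,0,-11],"gripper": 1},
    {"rot": [0,0,0],"offset": [0,0,-15],"gripper": 1},
    {"rot": [0,0,0],"offset": [0,0,-15],"gripper": 1},
    {"rot": [0,0,0],"offset": [0,0,-15],"gripper": 1}
  ]
}}

```text
time_s: 4.65
position: [0.5612, -0.1054, 0.2385]
tcp_rot: [[-0.183, 0.983, 0.002], [0.983, 0.183, -0.001], [-0.001, 0.002, -1.0]]
force: [-0.5, -0.4, -0.9]
opening: 0.753
```

```bash
python3 - <<'E'
from h import *
look(.16,save='w3.png'); goto(.549,.199,.29,100.5)
E
```

```text
pos [ 0.5604 -0.1051  0.2371] jaw 100.53 t 4.7 open 0.747 F [-0.3 -0.  -0.5]
[353.4 344.1] world [ 0.5915 -0.0798  0.16  ] tool cm [1.91 3.53 7.71]
[332.1 246.8] world [ 0.5407 -0.1016  0.16  ] tool cm [ 0.69 -1.87  7.71]
[161.7 202.8] world [ 0.5341 -0.189   0.16  ] tool cm [-7.77 -4.11  7.71]
[ 69.4 182. ] world [ 0.5314 -0.2484  0.16  ] tool cm [-13.57  -5.46   7.71]
[206.6  54.4] world [ 0.4591 -0.1775  0.16  ] tool cm [ -5.27 -11.27   7.72]
offset [30.1   4.43 -5.27] rot [-0.06 -0.04  0.03] t 4.7 pos [ 0.5604 -0.1051  0.2371] F [-0.3 -0.  -0.5]
```

View pics/w3.png

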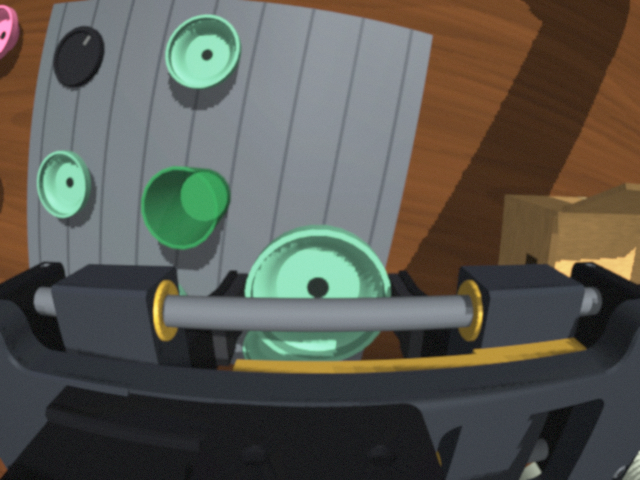

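Lid C is held level, hole at (318,287). Next, over the carton.

Call:
{"name": "arm_command", "arguments": {
  "targets": [
    {"rot": [0,0,0],"offset": [2,0.5,-4],"gripper": 1},
    {"rot": [0,0,0],"offset": [7,1.5,-6],"gripper": 1},
    {"rot": [0,0,0],"offset": [12,2.5,-6],"gripper": 1},
    {"rot": [0,0,0],"offset": [17,3.5,-6],"gripper": 1},
    {"rot": [0,0,0],"offset": [22,4.4,-6],"gripper": 1},
    {"rot": [0,0,0],"offset": [26,4.4,-6],"gripper": 1},
    {"rot": [0,0,0],"offset": [29,4.4,-5.3],"gripper": 1},
    {"rot": [0,0,0],"offset": [30.1,4.4,-5.3],"gripper": 1}
  ]
}}

```text
time_s: 5.5
position: [0.5467, 0.2014, 0.2873]
tcp_rot: [[-0.186, 0.982, -0.007], [0.982, 0.186, -0.0], [0.001, -0.007, -1.0]]
force: [-0.6, -0.4, -0.4]
opening: 0.748
```

Call:
{"name": "arm_command", "arguments": {
  "targets": [
    {"rot": [0,0,0],"offset": [0,0,0],"gripper": 1},
    {"rot": [0,0,0],"offset": [0,0,0],"gripper": 1},
    {"rot": [0,0,0],"offset": [0,0,0],"gripper": 1}
  ]
}}

```text
time_s: 5.8
position: [0.5498, 0.197, 0.2903]
tcp_rot: [[-0.181, 0.984, -0.0], [0.984, 0.181, -0.001], [-0.001, -0.0, -1.0]]
force: [0.4, -0.7, -0.0]
opening: 0.753
```

```bash
python3 - <<'E'
from h import *
cap('wrist','w4.png'); goto(.549,.199,.093,100.5)
E
```

```text
offset [ 0.22 -0.05 19.75] rot [-0.    0.02 -0.1 ] t 5.85 pos [0.5499 0.197  0.2905] F [-0.1 -0.5 -0.6]
```

View pics/w4.png

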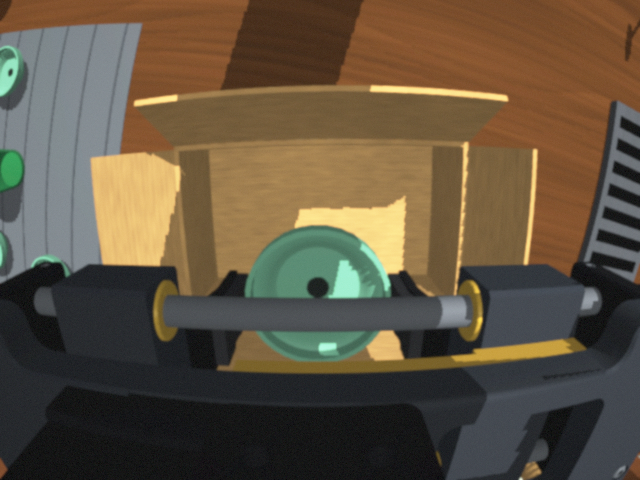

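The held lid hangs square over the mouth, with the carton floor spanning columns 210–433. Descending.

Call:
{"name": "arm_command", "arguments": {
  "targets": [
    {"rot": [0,0,0],"offset": [0.2,0,4],"gripper": 1},
    {"rot": [0,0,0],"offset": [0.2,0,8],"gripper": 1},
    {"rot": [0,0,0],"offset": [0.2,0,12],"gripper": 1},
    {"rot": [0,0,0],"offset": [0.2,0,16],"gripper": 1},
    {"rot": [0,0,0],"offset": [0.2,0,18.5],"gripper": 1},
    {"rot": [0,0,0],"offset": [0.2,0,19.5],"gripper": 1},
    {"rot": [0,0,0],"offset": [0.2,0,19.75],"gripper": 1},
    {"rot": [0,0,0],"offset": [0.2,0,19.75],"gripper": 1}
  ]
}}

```text
time_s: 6.65
position: [0.5499, 0.2002, 0.0939]
tcp_rot: [[-0.182, 0.983, 0.002], [0.983, 0.182, 0.0], [-0.0, 0.002, -1.0]]
force: [-0.2, 0.4, 1.0]
opening: 0.752
```

Call:
{"name": "arm_command", "arguments": {
  "targets": [
    {"rot": [0,0,0],"offset": [0,0,0.05],"gripper": 1},
    {"rot": [0,0,0],"offset": [0,0,0.1],"gripper": 1},
    {"rot": [0,0,0],"offset": [0,0,0.1],"gripper": 1}
  ]
}}

```text
time_s: 6.95
position: [0.5494, 0.2008, 0.0932]
tcp_rot: [[-0.183, 0.983, 0.002], [0.983, 0.183, 0.0], [-0.0, 0.002, -1.0]]
force: [0.3, -0.4, -1.4]
opening: 0.749
```

```bash
sed -i 's/i=1+np.argmax.*range(1,n)\])/i=1+np.argmin([g[lab==j].min()+(0 if 10<st[j,4]<900 else 200) for j in range(1,n)])/' h.py; python3 - <<'E'
from h import *
look(.0145); goto(.549,.199,.093,100.5)
E
```

```text
pos [0.5493 0.2008 0.0929] jaw 100.55 t 7.0 open 0.747 F [-0.3  0.3  0.5]
[285.  344.8] world [0.5869 0.1906 0.0145] tool cm [-1.69  3.5   7.85]
offset [-0.17 -0.06 -0.01] rot [0.09 0.   0.05] t 7.0 pos [0.5493 0.2008 0.0929] F [-0.3  0.3  0.5]
```

Call:
{"name": "arm_command", "arguments": {
  "targets": [
    {"rot": [0,0,0],"offset": [0,0,0.08],"gripper": 1},
    {"rot": [0,0,0],"offset": [0,0,0.08],"gripper": 0},
    {"rot": [0,0,0],"offset": [0,0,0.08],"gripper": 0},
    {"rot": [0,0,0],"offset": [0,0,0.08],"gripper": 0},
    {"rot": [0,0,0],"offset": [0,0,0.08],"gripper": 0}
  ]
}}

```text
time_s: 7.5
position: [0.5489, 0.2006, 0.0912]
tcp_rot: [[-0.183, 0.983, -0.0], [0.983, 0.183, -0.0], [0.0, -0.0, -1.0]]
force: [-1.2, -0.9, 0.2]
opening: 0.973
```

Call:
{"name": "arm_command", "arguments": {
  "targets": [
    {"rot": [0,0,0],"offset": [0,0,-2],"gripper": 0},
    {"rot": [0,0,0],"offset": [0,0,-6],"gripper": 0},
    {"rot": [0,0,0],"offset": [0,0,-11],"gripper": 0},
    {"rot": [0,0,0],"offset": [0,0,-16],"gripper": 0},
    {"rot": [0,0,0],"offset": [0,0,-18],"gripper": 0},
    {"rot": [0,0,0],"offset": [0,0,-18],"gripper": 0},
    {"rot": [0,0,0],"offset": [0,0,-18],"gripper": 0},
    {"rot": [0,0,0],"offset": [0,0,-18],"gripper": 0}
  ]
}}

```text
time_s: 8.3
position: [0.5478, 0.2004, 0.2694]
tcp_rot: [[-0.183, 0.983, -0.004], [0.983, 0.183, -0.001], [0.0, -0.004, -1.0]]
force: [-0.6, 0.3, -0.1]
opening: 0.996
```

```bash
python3 - <<'E'
from h import *
look(.0145,save='w5.png'); goto(.4283,-.2301,.21,100.5)
E
```

```text
pos [0.5478 0.2004 0.2692] jaw 100.53 t 8.35 open 1.001 F [ 0.6  0.6 -0. ]
[317.5 220.5] world [0.5492 0.2014 0.0145] tool cm [ 0.07  0.27 25.47]
offset [-40.14 -19.59   6.  ] rot [-0.25 -0.    0.03] t 8.35 pos [0.5478 0.2004 0.2692] F [ 0.6  0.6 -0. ]
```

Call:
{"name": "arm_command", "arguments": {
  "targets": [
    {"rot": [0,0,0],"offset": [-4.5,-2,0],"gripper": 0},
    {"rot": [0,0,0],"offset": [-9,-4.2,0],"gripper": 0},
    {"rot": [0,0,0],"offset": [-13.5,-6.4,0],"gripper": 0},
    {"rot": [0,0,0],"offset": [-18,-8.6,0],"gripper": 0},
    {"rot": [0,0,0],"offset": [-22.5,-10.8,2],"gripper": 0},
    {"rot": [0,0,0],"offset": [-27,-13,4],"gripper": 0},
    {"rot": [0,0,0],"offset": [-31.5,-15.2,6],"gripper": 0},
    {"rot": [0,0,0],"offset": [-35.5,-17.4,6],"gripper": 0}
  ]
}}

```text
time_s: 9.15
position: [0.4428, -0.1742, 0.2088]
tcp_rot: [[-0.183, 0.983, -0.005], [0.983, 0.183, 0.004], [0.005, -0.005, -1.0]]
force: [0.6, 0.0, 0.6]
opening: 1.001
```

Call:
{"name": "arm_command", "arguments": {
  "targets": [
    {"rot": [0,0,0],"offset": [-3,-1.4,0],"gripper": 0},
    {"rot": [0,0,0],"offset": [-4.6,-2.2,0],"gripper": 0},
    {"rot": [0,0,0],"offset": [-4.6,-2.2,0],"gripper": 0},
    {"rot": [0,0,0],"offset": [-4.6,-2.2,0],"gripper": 0},
    {"rot": [0,0,0],"offset": [-4.6,-2.2,0],"gripper": 0}
  ]
}}

```text
time_s: 9.65
position: [0.4314, -0.2215, 0.2112]
tcp_rot: [[-0.184, 0.983, -0.002], [0.983, 0.184, 0.002], [0.002, -0.001, -1.0]]
force: [-0.5, -0.0, 0.5]
opening: 1.0
```

```bash
python3 - <<'E'
from h import *
look(.0105)
E
```

```text
pos [ 0.4316 -0.2214  0.2114] jaw 100.62 t 9.7 open 0.997 F [ 0.2  0.2 -0.3]
[307.6 226.3] world [ 0.429  -0.229   0.0105] tool cm [-0.73 -0.37 20.09]
```

Call:
{"name": "arm_command", "arguments": {
  "targets": [
    {"rot": [0,0,0],"offset": [-0.73,-0.37,4],"gripper": 0},
    {"rot": [0,0,0],"offset": [-0.73,-0.37,8],"gripper": 0},
    {"rot": [0,0,0],"offset": [-0.73,-0.37,11],"gripper": 0},
    {"rot": [0,0,0],"offset": [-0.73,-0.37,12.3],"gripper": 0},
    {"rot": [0,0,0],"offset": [-0.73,-0.37,12.3],"gripper": 0},
    {"rot": [0,0,0],"offset": [-0.73,-0.37,12.3],"gripper": 0},
    {"rot": [0,0,0],"offset": [-0.73,-0.37,12.3],"gripper": 0}
  ]
}}

```text
time_s: 10.4
position: [0.4301, -0.2306, 0.0898]
tcp_rot: [[-0.184, 0.983, 0.002], [0.983, 0.184, -0.001], [-0.002, 0.001, -1.0]]
force: [1.5, -0.9, -0.1]
opening: 1.003
```

```bash
python3 - <<'E'
from h import *
look(.0105)
E
```

```text
pos [ 0.43   -0.2307  0.0899] jaw 100.58 t 10.45 open 0.999 F [ 0.4 -0.7  0.1]
[279.4 336.9] world [ 0.4636 -0.2445  0.0105] tool cm [-1.96  3.04  7.95]
[320.1 283.4] world [ 0.4294 -0.229   0.0105] tool cm [ 0.19 -0.04  7.94]
```

Good: x 1.9 mm off (the jaws centre that), y within 0.4 mm. Closing.

Call:
{"name": "arm_command", "arguments": {
  "targets": [
    {"rot": [0,0,0],"offset": [0.15,0,0.17],"gripper": 0},
    {"rot": [0,0,0],"offset": [0.15,0,0.17],"gripper": 0.6},
    {"rot": [0,0,0],"offset": [0.15,0,0.17],"gripper": 1},
    {"rot": [0,0,0],"offset": [0.15,0,0.17],"gripper": 1},
    {"rot": [0,0,0],"offset": [0.15,0,0.17],"gripper": 1},
    {"rot": [0,0,0],"offset": [0.15,0,0.17],"gripper": 1}
  ]
}}

```text
time_s: 11.05
position: [0.4291, -0.2293, 0.0873]
tcp_rot: [[-0.183, 0.983, 0.0], [0.983, 0.183, -0.0], [-0.0, 0.0, -1.0]]
force: [-0.7, 0.1, 1.9]
opening: 0.749
```

```bash
python3 - <<'E'
from h import *
look(.0105); goto(.549,.2008,.29,100.5)
E
```

```text
pos [ 0.4291 -0.2293  0.0873] jaw 100.53 t 11.1 open 0.748 F [-0.9 -0.3  2.5]
[271.1 336.6] world [ 0.4618 -0.2474  0.0105] tool cm [-2.38  2.88  7.68]
[329.3 247.5] world [ 0.4086 -0.2269  0.0105] tool cm [ 0.61 -1.98  7.68]
offset [ 40.09  19.65 -20.28] rot [0.01 0.01 0.03] t 11.1 pos [ 0.4291 -0.2293  0.0873] F [-0.9 -0.3  2.5]
```

Call:
{"name": "arm_command", "arguments": {
  "targets": [
    {"rot": [0,0,0],"offset": [0,0,-3],"gripper": 1},
    {"rot": [0,0,0],"offset": [0,0,-7],"gripper": 1},
    {"rot": [0,0,0],"offset": [2,1,-11.5],"gripper": 1},
    {"rot": [0,0,0],"offset": [5,2.5,-15],"gripper": 1},
    {"rot": [0,0,0],"offset": [9,4.5,-18],"gripper": 1},
    {"rot": [0,0,0],"offset": [13,6.5,-20.3],"gripper": 1},
    {"rot": [0,0,0],"offset": [17.5,8.5,-20.3],"gripper": 1},
    {"rot": [0,0,0],"offset": [22,10.7,-20.3],"gripper": 1}
  ]
}}

```text
time_s: 11.9
position: [0.4936, 0.0054, 0.2914]
tcp_rot: [[-0.182, 0.983, 0.003], [0.983, 0.182, -0.001], [-0.001, 0.002, -1.0]]
force: [0.5, -0.7, -0.6]
opening: 0.752
```

Call:
{"name": "arm_command", "arguments": {
  "targets": [
    {"rot": [0,0,0],"offset": [4.5,2.2,0],"gripper": 1},
    {"rot": [0,0,0],"offset": [9,4.4,0],"gripper": 1},
    {"rot": [0,0,0],"offset": [13.5,6.7,0],"gripper": 1},
    {"rot": [0,0,0],"offset": [17,8.5,0],"gripper": 1},
    {"rot": [0,0,0],"offset": [18.1,8.9,0],"gripper": 1},
    {"rot": [0,0,0],"offset": [18.1,8.9,0],"gripper": 1},
    {"rot": [0,0,0],"offset": [18.1,8.9,0],"gripper": 1},
    {"rot": [0,0,0],"offset": [18.1,8.9,0],"gripper": 1}
  ]
}}

```text
time_s: 12.7
position: [0.5472, 0.1964, 0.2899]
tcp_rot: [[-0.181, 0.983, -0.001], [0.983, 0.181, -0.001], [-0.0, -0.001, -1.0]]
force: [-0.1, 0.3, -0.6]
opening: 0.753
```

```bash
python3 - <<'E'
from h import *
look(.0145,save='w6.png'); goto(.549,.2012,.1032,100.5)
f=cv2.imread('pics/w6.png')[190:400,200:440]; cv2.imwrite('pics/w6c.png',cv2.resize(f,None,fx=2.5,fy=2.5))
E
```

```text
pos [0.5474 0.1963 0.2901] jaw 100.41 t 12.75 open 0.75 F [ 0.2 -0.1  0.1]
[275.7 340.4] world [0.6978 0.1766 0.0145] tool cm [-4.65 14.47 27.55]
[321.4 217.1] world [0.5492 0.2014 0.0145] tool cm [ 0.47  0.29 27.56]
offset [ 0.45  0.27 18.69] rot [-0.05  0.02 -0.09] t 12.75 pos [0.5474 0.1963 0.2901] F [ 0.2 -0.1  0.1]
```

View pics/w6c.png

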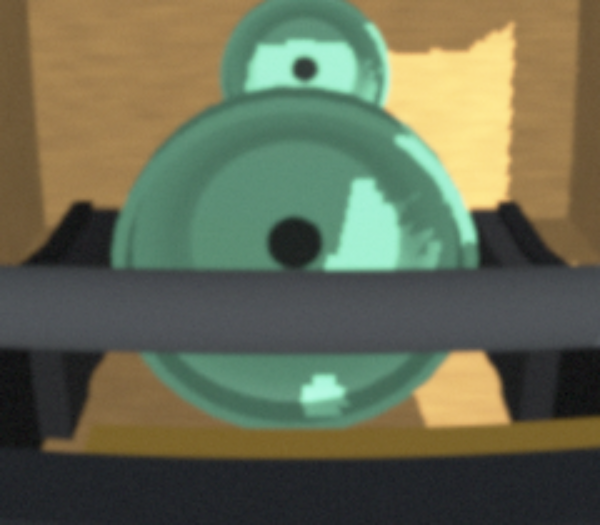

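The held lid's hole is at full-frame (318,287), tool y≈0, and the column lid's hole at (321,217) reads (0.47, 0.29) cm. Lowering by that shift.

Call:
{"name": "arm_command", "arguments": {
  "targets": [
    {"rot": [0,0,0],"offset": [0.47,0.29,4],"gripper": 1},
    {"rot": [0,0,0],"offset": [0.47,0.29,8],"gripper": 1},
    {"rot": [0,0,0],"offset": [0.47,0.29,12],"gripper": 1},
    {"rot": [0,0,0],"offset": [0.47,0.29,15],"gripper": 1},
    {"rot": [0,0,0],"offset": [0.47,0.29,16.5],"gripper": 1},
    {"rot": [0,0,0],"offset": [0.47,0.29,16.5],"gripper": 1},
    {"rot": [0,0,0],"offset": [0.47,0.29,16.5],"gripper": 1},
    {"rot": [0,0,0],"offset": [0.47,0.29,16.5],"gripper": 1}
  ]
}}

```text
time_s: 13.55
position: [0.5507, 0.2027, 0.1266]
tcp_rot: [[-0.182, 0.983, 0.003], [0.983, 0.182, 0.0], [-0.0, 0.003, -1.0]]
force: [-0.3, 1.2, 0.2]
opening: 0.75
```

```bash
python3 - <<'E'
from h import *
goto(.5492,.2014,.1028,100.5)
E
```

```text
offset [-0.1  -0.17  2.38] rot [ 0.16  0.01 -0.01] t 13.55 pos [0.5507 0.2027 0.1266] F [-0.3  1.2  0.2]
```

Call:
{"name": "arm_command", "arguments": {
  "targets": [
    {"rot": [0,0,0],"offset": [-0.05,-0.05,0.5],"gripper": 1},
    {"rot": [0,0,0],"offset": [-0.05,-0.05,1.0],"gripper": 1},
    {"rot": [0,0,0],"offset": [-0.05,-0.05,1.0],"gripper": 1},
    {"rot": [0,0,0],"offset": [-0.05,-0.05,1.0],"gripper": 1},
    {"rot": [0,0,0],"offset": [-0.05,-0.05,1.0],"gripper": 1}
  ]
}}

```text
time_s: 14.05
position: [0.5493, 0.2026, 0.1152]
tcp_rot: [[-0.183, 0.983, 0.0], [0.983, 0.183, 0.0], [-0.0, 0.0, -1.0]]
force: [0.4, -0.2, -0.8]
opening: 0.748
```

```bash
python3 - <<'E'
from h import *
goto(.5492,.2014,.1028,100.5)
E
```

```text
offset [-0.12 -0.03  1.24] rot [0.01 0.   0.04] t 14.05 pos [0.5493 0.2026 0.1152] F [ 0.4 -0.2 -0.8]
```

Call:
{"name": "arm_command", "arguments": {
  "targets": [
    {"rot": [0,0,0],"offset": [-0.12,-0.03,0.4],"gripper": 1},
    {"rot": [0,0,0],"offset": [-0.12,-0.03,0.8],"gripper": 1},
    {"rot": [0,0,0],"offset": [-0.12,-0.03,1.1],"gripper": 1},
    {"rot": [0,0,0],"offset": [-0.12,-0.03,1.2],"gripper": 1},
    {"rot": [0,0,0],"offset": [-0.12,-0.03,1.2],"gripper": 1},
    {"rot": [0,0,0],"offset": [-0.12,-0.03,1.2],"gripper": 1}
  ]
}}

```text
time_s: 14.65
position: [0.5492, 0.2013, 0.1031]
tcp_rot: [[-0.183, 0.983, -0.0], [0.983, 0.183, -0.0], [0.0, -0.0, -1.0]]
force: [-0.6, -0.0, -0.5]
opening: 0.747
```

```bash
python3 - <<'E'
from h import *
goto(.5492,.2014,.1018,100.5)
E
```

```text
offset [ 0.01 -0.    0.13] rot [-0.   -0.    0.04] t 14.65 pos [0.5492 0.2013 0.1031] F [-0.6 -0.  -0.5]
```

Call:
{"name": "arm_command", "arguments": {
  "targets": [
    {"rot": [0,0,0],"offset": [0,0,0.08],"gripper": 1},
    {"rot": [0,0,0],"offset": [0,0,0.08],"gripper": 1},
    {"rot": [0,0,0],"offset": [0,0,0.08],"gripper": 0},
    {"rot": [0,0,0],"offset": [0,0,0.08],"gripper": 0},
    {"rot": [0,0,0],"offset": [0,0,0.08],"gripper": 0},
    {"rot": [0,0,0],"offset": [0,0,0.08],"gripper": 0}
  ]
}}

```text
time_s: 15.25
position: [0.5492, 0.2013, 0.1024]
tcp_rot: [[-0.183, 0.983, 0.0], [0.983, 0.183, 0.0], [-0.0, 0.0, -1.0]]
force: [0.1, 0.4, -0.7]
opening: 0.976
```

Call:
{"name": "arm_command", "arguments": {
  "targets": [
    {"rot": [0,0,0],"offset": [0,0,-2],"gripper": 0},
    {"rot": [0,0,0],"offset": [0,0,-6],"gripper": 0},
    {"rot": [0,0,0],"offset": [0,0,-10],"gripper": 0},
    {"rot": [0,0,0],"offset": [0,0,-14],"gripper": 0},
    {"rot": [0,0,0],"offset": [0,0,-17],"gripper": 0},
    {"rot": [0,0,0],"offset": [0,0,-17],"gripper": 0},
    {"rot": [0,0,0],"offset": [0,0,-17],"gripper": 0},
    {"rot": [0,0,0],"offset": [0,0,-17],"gripper": 0}
  ]
}}

```text
time_s: 16.05
position: [0.5482, 0.2011, 0.2709]
tcp_rot: [[-0.183, 0.983, -0.003], [0.983, 0.183, -0.001], [0.0, -0.003, -1.0]]
force: [-0.3, -0.3, -0.7]
opening: 0.996
```

```bash
python3 - <<'E'
from h import *
c=look(.025,save='w7.png')
print([l for l in lids(c,.0425,True,300)])
goto(.6855,-.1223,.21,100.5)
t=cap('top'); [print('top',*l) for l in lids(t,.028)]
E
```

```text
pos [0.5481 0.2011 0.2706] jaw 100.53 t 16.1 open 0.999 F [-0.3  0.6  0.1]
[317.5 221.2] world [0.5488 0.202  0.025 ] tool cm [ 0.07  0.17 24.56]
[(array([317., 224.]), 0.5486, 0.2011, 33.4)]
offset [-34.31   7.61   6.03] rot [-0.21 -0.    0.03] t 16.1 pos [0.5481 0.2011 0.2706] F [-0.3  0.6  0.1]
top [206. 241.] 0.5508 0.2015 34.5
top [420. 240.] 0.5626 -0.3623 33.9
top [365. 239.] 0.5622 -0.2158 34.9
top [376. 201.] 0.6666 -0.2459 34.0
top [330. 193.] 0.6864 -0.1234 34.1
```

Call:
{"name": "arm_command", "arguments": {
  "targets": [
    {"rot": [0,0,0],"offset": [-4.5,1,0],"gripper": 0},
    {"rot": [0,0,0],"offset": [-9,2,0],"gripper": 0},
    {"rot": [0,0,0],"offset": [-13.5,3,0],"gripper": 0},
    {"rot": [0,0,0],"offset": [-18,4,0],"gripper": 0},
    {"rot": [0,0,0],"offset": [-22.5,5,2],"gripper": 0},
    {"rot": [0,0,0],"offset": [-27,6,4],"gripper": 0},
    {"rot": [0,0,0],"offset": [-31,7,5.5],"gripper": 0},
    {"rot": [0,0,0],"offset": [-34.3,7.6,6],"gripper": 0}
  ]
}}

```text
time_s: 16.95
position: [0.6859, -0.1242, 0.2081]
tcp_rot: [[-0.181, 0.983, -0.006], [0.983, 0.181, 0.002], [0.003, -0.005, -1.0]]
force: [0.3, 0.6, 0.7]
opening: 1.0
```

Call:
{"name": "arm_command", "arguments": {
  "targets": [
    {"rot": [0,0,0],"offset": [-0.5,0,0],"gripper": 0},
    {"rot": [0,0,0],"offset": [-0.7,0,0],"gripper": 0},
    {"rot": [0,0,0],"offset": [-0.7,0,0],"gripper": 0},
    {"rot": [0,0,0],"offset": [-0.7,0,0],"gripper": 0}
  ]
}}

```text
time_s: 17.35
position: [0.6874, -0.1272, 0.2124]
tcp_rot: [[-0.184, 0.983, -0.001], [0.983, 0.184, 0.001], [0.001, -0.001, -1.0]]
force: [0.6, 1.2, -0.8]
opening: 1.001
```

```bash
python3 - <<'E'
from h import *
look(.0105)
E
```

```text
pos [ 0.6876 -0.1272  0.2126] jaw 100.64 t 17.4 open 1.004 F [-0.2  0.5 -0.3]
[323.6 231.1] world [ 0.6872 -0.1213  0.0105] tool cm [ 0.57  0.07 20.21]
[182.7 182.5] world [ 0.6676 -0.2443  0.0105] tool cm [-11.16  -4.12  20.21]
[87.1 53.7] world [ 0.5628 -0.3624  0.0105] tool cm [-20.83 -16.6   20.21]
[270.4  49.6] world [ 0.5491 -0.1905  0.0105] tool cm [ -3.68 -14.78  20.21]
```

Call:
{"name": "arm_command", "arguments": {
  "targets": [
    {"rot": [0,0,0],"offset": [0.55,0.05,4],"gripper": 0},
    {"rot": [0,0,0],"offset": [0.55,0.05,8],"gripper": 0},
    {"rot": [0,0,0],"offset": [0.55,0.05,11],"gripper": 0},
    {"rot": [0,0,0],"offset": [0.55,0.05,12.3],"gripper": 0},
    {"rot": [0,0,0],"offset": [0.55,0.05,12.4],"gripper": 0},
    {"rot": [0,0,0],"offset": [0.55,0.05,12.4],"gripper": 0},
    {"rot": [0,0,0],"offset": [0.55,0.05,12.4],"gripper": 0}
  ]
}}

```text
time_s: 18.1
position: [0.6888, -0.1236, 0.0906]
tcp_rot: [[-0.183, 0.983, 0.004], [0.983, 0.183, -0.001], [-0.002, 0.004, -1.0]]
force: [-0.3, -0.4, 0.8]
opening: 1.004
```

```bash
python3 - <<'E'
from h import *
look(.0105)
E
```

```text
pos [ 0.6887 -0.1237  0.0906] jaw 100.54 t 18.15 open 0.998 F [ 0.  -1.1  1.1]
[288.9 338. ] world [ 0.7227 -0.1325  0.0105] tool cm [-1.47  3.16  8.03]
[321.7 281.7] world [ 0.6876 -0.1214  0.0105] tool cm [ 0.26 -0.09  8.01]
[100.8 202.7] world [ 0.6679 -0.245   0.0105] tool cm [-11.53  -4.29   8.02]
[117.4   3.7] world [ 0.5601 -0.2544  0.0105] tool cm [-10.48 -15.06   7.98]
```

Call:
{"name": "arm_command", "arguments": {
  "targets": [
    {"rot": [0,0,0],"offset": [0.15,0,0.12],"gripper": 0},
    {"rot": [0,0,0],"offset": [0.15,0,0.12],"gripper": 0.6},
    {"rot": [0,0,0],"offset": [0.15,0,0.12],"gripper": 1},
    {"rot": [0,0,0],"offset": [0.15,0,0.12],"gripper": 1},
    {"rot": [0,0,0],"offset": [0.15,0,0.12],"gripper": 1},
    {"rot": [0,0,0],"offset": [0.15,0,0.12],"gripper": 1}
  ]
}}

```text
time_s: 18.75
position: [0.6871, -0.122, 0.0872]
tcp_rot: [[-0.183, 0.983, 0.0], [0.983, 0.183, -0.0], [-0.0, 0.0, -1.0]]
force: [-0.1, 0.1, 1.3]
opening: 0.75
```

```bash
python3 - <<'E'
from h import *
look(.0105); goto(.549,.2018,.29,100.5)
E
```

```text
pos [ 0.6871 -0.122   0.0872] jaw 100.53 t 18.8 open 0.755 F [-0.8  0.6  1.4]
[345.3 349.5] world [ 0.7202 -0.1003  0.0105] tool cm [1.53 3.65 7.67]
[383.5 291.5] world [ 0.6841 -0.0884  0.0105] tool cm [3.36 0.31 7.67]
[ 94.5 207.1] world [ 0.6679 -0.2451  0.0105] tool cm [-11.75  -4.14   7.67]
[107.3   4.6] world [ 0.5594 -0.257   0.0105] tool cm [-10.94 -15.03   7.67]
offset [ 34.35  -7.66 -20.28] rot [0.   0.   0.03] t 18.8 pos [ 0.6871 -0.122   0.0872] F [-0.8  0.6  1.4]
```

Call:
{"name": "arm_command", "arguments": {
  "targets": [
    {"rot": [0,0,0],"offset": [0,0,-3],"gripper": 1},
    {"rot": [0,0,0],"offset": [0,0,-7],"gripper": 1},
    {"rot": [0,0,0],"offset": [2,-0.5,-11.5],"gripper": 1},
    {"rot": [0,0,0],"offset": [5,-1,-15],"gripper": 1},
    {"rot": [0,0,0],"offset": [9,-2,-18],"gripper": 1},
    {"rot": [0,0,0],"offset": [13,-3,-20.3],"gripper": 1},
    {"rot": [0,0,0],"offset": [17.5,-4,-20.3],"gripper": 1},
    {"rot": [0,0,0],"offset": [22,-5,-20.3],"gripper": 1}
  ]
}}

```text
time_s: 19.6
position: [0.5972, 0.0865, 0.2914]
tcp_rot: [[-0.182, 0.983, 0.003], [0.983, 0.182, 0.0], [-0.0, 0.003, -1.0]]
force: [0.8, 0.6, -0.4]
opening: 0.748
```

Call:
{"name": "arm_command", "arguments": {
  "targets": [
    {"rot": [0,0,0],"offset": [4.5,-1,0],"gripper": 1},
    {"rot": [0,0,0],"offset": [9,-2.2,0],"gripper": 1},
    {"rot": [0,0,0],"offset": [12,-2.66,0],"gripper": 1},
    {"rot": [0,0,0],"offset": [12.4,-2.66,0],"gripper": 1},
    {"rot": [0,0,0],"offset": [12.4,-2.66,0],"gripper": 1},
    {"rot": [0,0,0],"offset": [12.4,-2.66,0],"gripper": 1},
    {"rot": [0,0,0],"offset": [12.4,-2.66,0],"gripper": 1}
  ]
}}

```text
time_s: 20.3
position: [0.5497, 0.2009, 0.29]
tcp_rot: [[-0.181, 0.983, 0.0], [0.983, 0.181, -0.0], [-0.0, 0.0, -1.0]]
force: [-0.1, -0.2, -0.3]
opening: 0.754
```

```bash
cat >> h.py <<'E'
def dark(c,box):
    """centroid of the darkest round spot in box (u0,v0,u1,v1)"""
    u0,v0,u1,v1=box; g=cv2.cvtColor(c['frame'],cv2.COLOR_RGB2GRAY)[v0:v1,u0:u1].astype(float); w=np.clip(60-g,0,None)
    ys,xs=np.mgrid[v0:v1,u0:u1]; return np.array([(xs*w).sum(),(ys*w).sum()])/max(w.sum(),1e-9)
def place(zc,hold,zt):
    """column hole at height zc, held TCP-origin height hold"""
    c=look(zc); s=bot.read_state(); h=dark(c,(290,272,345,296)); p=onplane(c,*h,s['position'][2]-hold+.0105,True)
    print('held hole',h.round(1),'tool cm',(100*tool(c,p)).round(2)); goto(.549,.2018,zt,100.5)
E
python3 - <<'E'
from h import *
place(.025,.0872,.0135+.0025+.0105-.0015+.0872)
E
```

```text
pos [0.5496 0.2009 0.29  ] jaw 100.41 t 20.35 open 0.755 F [ 0.2 -0.2 -0.5]
[356.6 342.7] world [0.6813 0.27   0.025 ] tool cm [ 4.42 14.2  26.5 ]
[318.1 215.2] world [0.5488 0.202  0.025 ] tool cm [ 0.13 -0.06 26.5 ]
held hole [317.3 287.1] tool cm [0.03 0.06 7.67]
offset [ 0.1  -0.04 17.78] rot [ 0.    0.01 -0.09] t 20.35 pos [0.5496 0.2009 0.29  ] F [ 0.2 -0.2 -0.5]
```

Call:
{"name": "arm_command", "arguments": {
  "targets": [
    {"rot": [0,0,0],"offset": [0.1,-0.1,4],"gripper": 1},
    {"rot": [0,0,0],"offset": [0.1,-0.1,8],"gripper": 1},
    {"rot": [0,0,0],"offset": [0.1,-0.1,12],"gripper": 1},
    {"rot": [0,0,0],"offset": [0.1,-0.1,15],"gripper": 1},
    {"rot": [0,0,0],"offset": [0.1,-0.1,16.5],"gripper": 1},
    {"rot": [0,0,0],"offset": [0.1,-0.1,16.5],"gripper": 1},
    {"rot": [0,0,0],"offset": [0.1,-0.1,16.5],"gripper": 1},
    {"rot": [0,0,0],"offset": [0.1,-0.1,16.5],"gripper": 1}
  ]
}}

```text
time_s: 21.15
position: [0.5489, 0.2028, 0.1264]
tcp_rot: [[-0.182, 0.983, 0.003], [0.983, 0.182, 0.0], [-0.0, 0.003, -1.0]]
force: [0.3, 0.0, -0.4]
opening: 0.753
```

Call:
{"name": "arm_command", "arguments": {
  "targets": [
    {"rot": [0,0,0],"offset": [0,0,0],"gripper": 1},
    {"rot": [0,0,0],"offset": [0,0,0],"gripper": 1},
    {"rot": [0,0,0],"offset": [0,0,0],"gripper": 1}
  ]
}}

```text
time_s: 21.45
position: [0.548, 0.2032, 0.1259]
tcp_rot: [[-0.183, 0.983, 0.001], [0.983, 0.183, 0.0], [-0.0, 0.001, -1.0]]
force: [0.3, -0.1, -0.7]
opening: 0.749
```

```bash
python3 - <<'E'
from h import *
goto(.5488,.2016,.1132,100.5)
E
```

```text
offset [-0.17  0.05  1.27] rot [0.08 0.   0.04] t 21.45 pos [0.548  0.2032 0.1259] F [ 0.3 -0.1 -0.7]
```

Call:
{"name": "arm_command", "arguments": {
  "targets": [
    {"rot": [0,0,0],"offset": [-0.15,0.05,0.5],"gripper": 1},
    {"rot": [0,0,0],"offset": [-0.15,0.05,0.9],"gripper": 1},
    {"rot": [0,0,0],"offset": [-0.15,0.05,1.1],"gripper": 1},
    {"rot": [0,0,0],"offset": [-0.15,0.05,1.2],"gripper": 1},
    {"rot": [0,0,0],"offset": [-0.15,0.05,1.2],"gripper": 1},
    {"rot": [0,0,0],"offset": [-0.15,0.05,1.2],"gripper": 1},
    {"rot": [0,0,0],"offset": [-0.15,0.05,1.2],"gripper": 1}
  ]
}}

```text
time_s: 22.15
position: [0.5486, 0.2017, 0.1132]
tcp_rot: [[-0.183, 0.983, 0.0], [0.983, 0.183, 0.0], [0.0, 0.0, -1.0]]
force: [-0.4, 0.1, -0.4]
opening: 0.747
```

```bash
python3 - <<'E'
from h import *
goto(.5488,.2016,.1127,100.5)
E
```

```text
offset [-0.02  0.02  0.05] rot [ 0.01 -0.    0.03] t 22.15 pos [0.5486 0.2017 0.1132] F [-0.4  0.1 -0.4]
```

Call:
{"name": "arm_command", "arguments": {
  "targets": [
    {"rot": [0,0,0],"offset": [0,0,0.06],"gripper": 1},
    {"rot": [0,0,0],"offset": [0,0,0.06],"gripper": 1},
    {"rot": [0,0,0],"offset": [0,0,0.06],"gripper": 0},
    {"rot": [0,0,0],"offset": [0,0,0.06],"gripper": 0},
    {"rot": [0,0,0],"offset": [0,0,0.06],"gripper": 0},
    {"rot": [0,0,0],"offset": [0,0,0.06],"gripper": 0}
  ]
}}

```text
time_s: 22.75
position: [0.5485, 0.2017, 0.1126]
tcp_rot: [[-0.183, 0.983, 0.0], [0.983, 0.183, 0.0], [0.0, 0.0, -1.0]]
force: [-0.7, -0.1, 0.2]
opening: 0.976
```

Call:
{"name": "arm_command", "arguments": {
  "targets": [
    {"rot": [0,0,0],"offset": [0,0,-2],"gripper": 0},
    {"rot": [0,0,0],"offset": [0,0,-6],"gripper": 0},
    {"rot": [0,0,0],"offset": [0,0,-10],"gripper": 0},
    {"rot": [0,0,0],"offset": [0,0,-14],"gripper": 0},
    {"rot": [0,0,0],"offset": [0,0,-16],"gripper": 0},
    {"rot": [0,0,0],"offset": [0,0,-16],"gripper": 0},
    {"rot": [0,0,0],"offset": [0,0,-16],"gripper": 0},
    {"rot": [0,0,0],"offset": [0,0,-16],"gripper": 0}
  ]
}}

```text
time_s: 23.55
position: [0.5475, 0.2015, 0.2709]
tcp_rot: [[-0.183, 0.983, -0.003], [0.983, 0.183, -0.001], [0.0, -0.003, -1.0]]
force: [-0.5, -0.3, 0.2]
opening: 1.001
```

```bash
python3 - <<'E'
from h import *
c=look(.0355)
print([l for l in lids(c,.053,True,300)])
goto(.5628,-.3624,.21,100.5)
t=cap('top'); [print('top',*l) for l in lids(t,.028)]
E
```

```text
pos [0.5475 0.2015 0.2707] jaw 100.53 t 23.6 open 0.995 F [-0.2 -0.1 -0.9]
[317.5 224.2] world [0.5487 0.2024 0.0355] tool cm [ 0.07  0.22 23.52]
[(array([317., 227.]), 0.5477, 0.202, 33.9)]
offset [-55.72  -8.79   6.1 ] rot [-0.22 -0.    0.03] t 23.6 pos [0.5475 0.2015 0.2707] F [-0.2 -0.1 -0.9]
top [205. 241.] 0.5516 0.2031 36.3
top [420. 240.] 0.5622 -0.3626 33.9
top [365. 239.] 0.5618 -0.2168 35.0
top [376. 201.] 0.6664 -0.246 34.0
```

Call:
{"name": "arm_command", "arguments": {
  "targets": [
    {"rot": [0,0,0],"offset": [-4.9,-0.8,0],"gripper": 0},
    {"rot": [0,0,0],"offset": [-9.8,-1.6,0],"gripper": 0},
    {"rot": [0,0,0],"offset": [-14.7,-2.3,0],"gripper": 0},
    {"rot": [0,0,0],"offset": [-19.6,-3.1,0],"gripper": 0},
    {"rot": [0,0,0],"offset": [-24.5,-3.9,0],"gripper": 0},
    {"rot": [0,0,0],"offset": [-29.4,-4.7,0],"gripper": 0},
    {"rot": [0,0,0],"offset": [-34.3,-5.4,0],"gripper": 0},
    {"rot": [0,0,0],"offset": [-39,-6.2,1],"gripper": 0}
  ]
}}

```text
time_s: 24.45
position: [0.5592, -0.1956, 0.2624]
tcp_rot: [[-0.182, 0.983, 0.001], [0.983, 0.182, -0.001], [-0.001, 0.001, -1.0]]
force: [-0.3, -0.7, -1.3]
opening: 0.999
```

Call:
{"name": "arm_command", "arguments": {
  "targets": [
    {"rot": [0,0,0],"offset": [-4.8,-0.8,1],"gripper": 0},
    {"rot": [0,0,0],"offset": [-9.6,-1.6,3],"gripper": 0},
    {"rot": [0,0,0],"offset": [-14,-2.4,5],"gripper": 0},
    {"rot": [0,0,0],"offset": [-17,-2.6,5],"gripper": 0},
    {"rot": [0,0,0],"offset": [-17,-2.6,5],"gripper": 0},
    {"rot": [0,0,0],"offset": [-17,-2.6,5],"gripper": 0},
    {"rot": [0,0,0],"offset": [-17,-2.6,5],"gripper": 0},
    {"rot": [0,0,0],"offset": [-17,-2.6,5],"gripper": 0}
  ]
}}

```text
time_s: 25.25
position: [0.5644, -0.3632, 0.2125]
tcp_rot: [[-0.184, 0.983, -0.001], [0.983, 0.184, 0.001], [0.001, -0.001, -1.0]]
force: [0.0, 0.5, 0.3]
opening: 1.001
```

```bash
python3 - <<'E'
from h import *
look(.0105)
E
```

```text
pos [ 0.5646 -0.3634  0.2127] jaw 100.63 t 25.3 open 0.998 F [0.7 0.2 0.3]
[319.4 229.2] world [ 0.5633 -0.361   0.0105] tool cm [ 0.25 -0.08 20.22]
```

Call:
{"name": "arm_command", "arguments": {
  "targets": [
    {"rot": [0,0,0],"offset": [0.25,-0.1,4],"gripper": 0},
    {"rot": [0,0,0],"offset": [0.25,-0.1,8],"gripper": 0},
    {"rot": [0,0,0],"offset": [0.25,-0.1,11],"gripper": 0},
    {"rot": [0,0,0],"offset": [0.25,-0.1,12.3],"gripper": 0},
    {"rot": [0,0,0],"offset": [0.25,-0.1,12.4],"gripper": 0},
    {"rot": [0,0,0],"offset": [0.25,-0.1,12.4],"gripper": 0},
    {"rot": [0,0,0],"offset": [0.25,-0.1,12.4],"gripper": 0}
  ]
}}

```text
time_s: 26.0
position: [0.5641, -0.3634, 0.0907]
tcp_rot: [[-0.183, 0.983, 0.003], [0.983, 0.183, -0.003], [-0.003, 0.002, -1.0]]
force: [-0.0, -0.1, 0.3]
opening: 1.002
```

```bash
python3 - <<'E'
from h import *
look(.0105)
E
```

```text
pos [ 0.564  -0.3634  0.0907] jaw 100.54 t 26.05 open 0.998 F [0.8 0.3 0.3]
[288.8 339.8] world [ 0.599  -0.3723  0.0105] tool cm [-1.49  3.26  8.03]
[321.8 283.4] world [ 0.5637 -0.3611  0.0105] tool cm [ 0.26 -0.    8.02]
```

Call:
{"name": "arm_command", "arguments": {
  "targets": [
    {"rot": [0,0,0],"offset": [0.15,0.08,0.12],"gripper": 0},
    {"rot": [0,0,0],"offset": [0.15,0.08,0.12],"gripper": 0.6},
    {"rot": [0,0,0],"offset": [0.15,0.08,0.12],"gripper": 1},
    {"rot": [0,0,0],"offset": [0.15,0.08,0.12],"gripper": 1},
    {"rot": [0,0,0],"offset": [0.15,0.08,0.12],"gripper": 1},
    {"rot": [0,0,0],"offset": [0.15,0.08,0.12],"gripper": 1}
  ]
}}

```text
time_s: 26.65
position: [0.5634, -0.3611, 0.0874]
tcp_rot: [[-0.183, 0.983, 0.0], [0.983, 0.183, -0.0], [-0.0, 0.0, -1.0]]
force: [0.7, 0.2, 1.4]
opening: 0.751
```

```bash
python3 - <<'E'
from h import *
goto(.549,.2018,.29,100.5)
E
```

```text
offset [ 55.61   8.87 -20.26] rot [0.   0.   0.03] t 26.65 pos [ 0.5634 -0.3611  0.0874] F [0.7 0.2 1.4]
```

Call:
{"name": "arm_command", "arguments": {
  "targets": [
    {"rot": [0,0,0],"offset": [0,0,-3],"gripper": 1},
    {"rot": [0,0,0],"offset": [0,0,-7],"gripper": 1},
    {"rot": [0,0,0],"offset": [0,0,-11.5],"gripper": 1},
    {"rot": [0,0,0],"offset": [3,0.5,-15],"gripper": 1},
    {"rot": [0,0,0],"offset": [7,1.1,-18],"gripper": 1},
    {"rot": [0,0,0],"offset": [11,1.7,-20.3],"gripper": 1},
    {"rot": [0,0,0],"offset": [15.8,2.5,-20.3],"gripper": 1},
    {"rot": [0,0,0],"offset": [20.6,3.3,-20.3],"gripper": 1}
  ]
}}

```text
time_s: 27.45
position: [0.5582, -0.1512, 0.2916]
tcp_rot: [[-0.182, 0.983, 0.002], [0.983, 0.182, -0.001], [-0.001, 0.002, -1.0]]
force: [0.7, -0.2, -0.2]
opening: 0.753
```

Call:
{"name": "arm_command", "arguments": {
  "targets": [
    {"rot": [0,0,0],"offset": [4.8,0.8,0],"gripper": 1},
    {"rot": [0,0,0],"offset": [9.6,1.5,0],"gripper": 1},
    {"rot": [0,0,0],"offset": [14.4,2.3,0],"gripper": 1},
    {"rot": [0,0,0],"offset": [19.2,3.1,0],"gripper": 1},
    {"rot": [0,0,0],"offset": [24,3.9,0],"gripper": 1},
    {"rot": [0,0,0],"offset": [28.5,4.6,0],"gripper": 1},
    {"rot": [0,0,0],"offset": [32.5,5.4,0],"gripper": 1},
    {"rot": [0,0,0],"offset": [35,5.55,0],"gripper": 1}
  ]
}}

```text
time_s: 28.25
position: [0.5484, 0.2048, 0.2903]
tcp_rot: [[-0.185, 0.983, 0.0], [0.983, 0.185, 0.001], [0.001, 0.001, -1.0]]
force: [0.6, -0.3, 0.5]
opening: 0.755
```

Call:
{"name": "arm_command", "arguments": {
  "targets": [
    {"rot": [0,0,0],"offset": [0,0,0],"gripper": 1},
    {"rot": [0,0,0],"offset": [0,0,0],"gripper": 1},
    {"rot": [0,0,0],"offset": [0,0,0],"gripper": 1},
    {"rot": [0,0,0],"offset": [0,0,0],"gripper": 1}
  ]
}}

```text
time_s: 28.65
position: [0.549, 0.2005, 0.2903]
tcp_rot: [[-0.181, 0.983, -0.0], [0.983, 0.181, -0.0], [-0.0, -0.0, -1.0]]
force: [-0.5, 0.2, 0.4]
opening: 0.754
```

```bash
python3 - <<'E'
from h import *
place(.0355,.0874,.1365)
E
```

```text
pos [0.5491 0.2005 0.2903] jaw 100.42 t 28.7 open 0.755 F [ 0.1 -1.5 -0.1]
[356.6 342.1] world [0.6741 0.2671 0.0355] tool cm [ 4.29 13.51 25.48]
[318.9 217.9] world [0.5487 0.2025 0.0355] tool cm [ 0.21  0.   25.48]
held hole [317.1 286.6] tool cm [0.03 0.03 7.69]
offset [ 0.13  0.02 15.38] rot [-0.01  0.01 -0.08] t 28.7 pos [0.5491 0.2005 0.2903] F [ 0.1 -1.5 -0.1]
```

Call:
{"name": "arm_command", "arguments": {
  "targets": [
    {"rot": [0,0,0],"offset": [0.1,0,4],"gripper": 1},
    {"rot": [0,0,0],"offset": [0.1,0,8],"gripper": 1},
    {"rot": [0,0,0],"offset": [0.1,0,12],"gripper": 1},
    {"rot": [0,0,0],"offset": [0.1,0,14.5],"gripper": 1},
    {"rot": [0,0,0],"offset": [0.1,0,15.4],"gripper": 1},
    {"rot": [0,0,0],"offset": [0.1,0,15.4],"gripper": 1},
    {"rot": [0,0,0],"offset": [0.1,0,15.4],"gripper": 1},
    {"rot": [0,0,0],"offset": [0.1,0,15.4],"gripper": 1}
  ]
}}

```text
time_s: 29.5
position: [0.5498, 0.2028, 0.1381]
tcp_rot: [[-0.183, 0.983, 0.004], [0.983, 0.183, 0.001], [-0.0, 0.004, -1.0]]
force: [-0.6, -0.4, -0.1]
opening: 0.752
```

Call:
{"name": "arm_command", "arguments": {
  "targets": [
    {"rot": [0,0,0],"offset": [0,0,0],"gripper": 1},
    {"rot": [0,0,0],"offset": [0,0,0],"gripper": 1},
    {"rot": [0,0,0],"offset": [0,0,0],"gripper": 1}
  ]
}}

```text
time_s: 29.8
position: [0.5488, 0.2028, 0.137]
tcp_rot: [[-0.183, 0.983, 0.001], [0.983, 0.183, 0.0], [-0.0, 0.001, -1.0]]
force: [0.1, 0.2, -1.2]
opening: 0.753
```

```bash
python3 - <<'E'
from h import *
goto(.5487,.2022,.1239,100.5)
E
```

```text
offset [-0.06 -0.03  1.31] rot [0.07 0.   0.04] t 29.8 pos [0.5488 0.2028 0.137 ] F [ 0.1  0.2 -1.2]
```

Call:
{"name": "arm_command", "arguments": {
  "targets": [
    {"rot": [0,0,0],"offset": [-0.05,0,0.5],"gripper": 1},
    {"rot": [0,0,0],"offset": [-0.05,0,0.9],"gripper": 1},
    {"rot": [0,0,0],"offset": [-0.05,0,1.1],"gripper": 1},
    {"rot": [0,0,0],"offset": [-0.05,0,1.25],"gripper": 1},
    {"rot": [0,0,0],"offset": [-0.05,0,1.25],"gripper": 1},
    {"rot": [0,0,0],"offset": [-0.05,0,1.25],"gripper": 1},
    {"rot": [0,0,0],"offset": [-0.05,0,1.25],"gripper": 1}
  ]
}}

```text
time_s: 30.5
position: [0.5488, 0.2023, 0.1239]
tcp_rot: [[-0.183, 0.983, 0.0], [0.983, 0.183, 0.0], [-0.0, 0.0, -1.0]]
force: [-0.0, -0.1, -0.2]
opening: 0.754
```

```bash
python3 - <<'E'
from h import *
goto(.5487,.2022,.1234,100.5)
E
```

```text
offset [-0.   -0.01  0.05] rot [0.01 0.   0.03] t 30.5 pos [0.5488 0.2023 0.1239] F [-0.  -0.1 -0.2]
```

Call:
{"name": "arm_command", "arguments": {
  "targets": [
    {"rot": [0,0,0],"offset": [0,0,0.06],"gripper": 1},
    {"rot": [0,0,0],"offset": [0,0,0.06],"gripper": 1},
    {"rot": [0,0,0],"offset": [0,0,0.06],"gripper": 0},
    {"rot": [0,0,0],"offset": [0,0,0.06],"gripper": 0},
    {"rot": [0,0,0],"offset": [0,0,0.06],"gripper": 0},
    {"rot": [0,0,0],"offset": [0,0,0.06],"gripper": 0}
  ]
}}

```text
time_s: 31.1
position: [0.5487, 0.2023, 0.1233]
tcp_rot: [[-0.183, 0.983, 0.0], [0.983, 0.183, 0.0], [-0.0, 0.0, -1.0]]
force: [-0.1, -0.4, 0.2]
opening: 0.973
```

Call:
{"name": "arm_command", "arguments": {
  "targets": [
    {"rot": [0,0,0],"offset": [0,0,-2],"gripper": 0},
    {"rot": [0,0,0],"offset": [0,0,-6],"gripper": 0},
    {"rot": [0,0,0],"offset": [0,0,-10],"gripper": 0},
    {"rot": [0,0,0],"offset": [0,0,-14],"gripper": 0},
    {"rot": [0,0,0],"offset": [0,0,-15],"gripper": 0},
    {"rot": [0,0,0],"offset": [0,0,-15],"gripper": 0},
    {"rot": [0,0,0],"offset": [0,0,-15],"gripper": 0},
    {"rot": [0,0,0],"offset": [0,0,-15],"gripper": 0}
  ]
}}

```text
time_s: 31.9
position: [0.5475, 0.202, 0.2711]
tcp_rot: [[-0.183, 0.983, -0.004], [0.983, 0.183, -0.001], [0.0, -0.004, -1.0]]
force: [0.2, 0.4, 0.5]
opening: 1.002
```

```bash
python3 - <<'E'
from h import *
c=look(.046)
print([l for l in lids(c,.0635,True,300)])
goto(.6676,-.2447,.21,10.5)
t=cap('top'); [print('top',*l) for l in lids(t,.028)]
E
```

```text
pos [0.5477 0.2021 0.2711] jaw 100.53 t 31.95 open 0.998 F [ 0.1  0.1 -0.1]
[317.5 226.5] world [0.5485 0.2029 0.046 ] tool cm [ 0.07  0.19 22.51]
[(array([317., 229.]), 0.5474, 0.2014, 34.4)]
offset [-46.12   3.65   6.09] rot [-0.2   0.19 90.03] t 31.95 pos [0.5477 0.2021 0.2711] F [ 0.1  0.1 -0.1]
top [205. 241.] 0.5523 0.2047 38.0
top [365. 239.] 0.5622 -0.2158 34.9
top [373. 183.] 0.7167 -0.2381 34.0
```

Lid D was knocked to (373,183), i.e. about (0.717,-0.238). I'll go there with the jaws turned 90°, clear of the cup.

Call:
{"name": "arm_command", "arguments": {
  "targets": [
    {"rot": [0,0,8],"offset": [-4.8,0.8,0],"gripper": 0},
    {"rot": [0,0,16],"offset": [-9.6,1.7,0],"gripper": 0},
    {"rot": [0,0,24],"offset": [-14.4,2.6,0],"gripper": 0},
    {"rot": [0,0,32],"offset": [-19.2,3.5,0],"gripper": 0},
    {"rot": [0,0,40],"offset": [-24,4.5,0],"gripper": 0},
    {"rot": [0,0,48],"offset": [-28.8,5.4,0],"gripper": 0},
    {"rot": [0,0,56],"offset": [-33.6,6.3,0],"gripper": 0},
    {"rot": [0,0,64],"offset": [-38,7.2,0],"gripper": 0}
  ]
}}

```text
time_s: 32.8
position: [0.6891, -0.1605, 0.2715]
tcp_rot: [[0.807, 0.59, -0.002], [0.59, -0.807, 0.001], [-0.001, -0.002, -1.0]]
force: [0.8, -0.3, -0.3]
opening: 1.003
```

```bash
python3 - <<'E'
from h import *
goto(.716,-.2378,.21,10.5)
E
```

```text
offset [-2.38  7.84  6.14] rot [-0.09  0.1  25.66] t 32.8 pos [ 0.6891 -0.1605  0.2715] F [ 0.8 -0.3 -0.3]
```

Call:
{"name": "arm_command", "arguments": {
  "targets": [
    {"rot": [0,0,8],"offset": [-1,3,2],"gripper": 0},
    {"rot": [0,0,16],"offset": [-2,6,4],"gripper": 0},
    {"rot": [0,0,24],"offset": [-2.4,7.4,6],"gripper": 0},
    {"rot": [0,0,25.6],"offset": [-2.4,7.4,6],"gripper": 0},
    {"rot": [0,0,25.6],"offset": [-2.4,7.4,6],"gripper": 0},
    {"rot": [0,0,25.6],"offset": [-2.4,7.4,6],"gripper": 0},
    {"rot": [0,0,25.6],"offset": [-2.4,7.4,6],"gripper": 0}
  ]
}}

```text
time_s: 33.5
position: [0.7142, -0.2307, 0.2149]
tcp_rot: [[0.981, 0.192, 0.002], [0.192, -0.981, -0.001], [0.002, 0.001, -1.0]]
force: [-0.3, 0.4, -0.3]
opening: 0.999
```

```bash
python3 - <<'E'
from h import *
look(.0105,save='w8.png')
E
```

```text
pos [ 0.7142 -0.2308  0.2149] jaw 11.07 t 33.55 open 1.002 F [-0.   0.1  0.2]
[319.6 237.8] world [ 0.7174 -0.2372  0.0105] tool cm [ 0.15  0.67 20.44]
[139.6 208.7] world [ 0.5569 -0.2417  0.0105] tool cm [-15.68  -1.97  20.41]
```

View pics/w8.png

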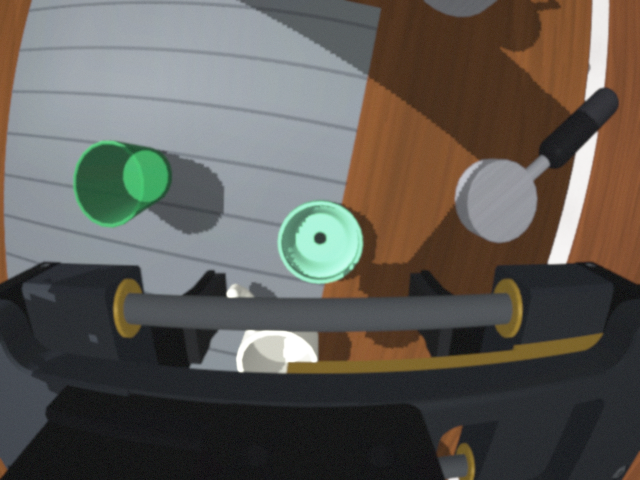

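Lid D is at (320,238), straddling the mat edge. The cup handle tip at (238,288) is about 35 mm to tool +y, clear of the left finger's ±10 mm. Descending.

Call:
{"name": "arm_command", "arguments": {
  "targets": [
    {"rot": [0,0,0],"offset": [0.15,0.65,4],"gripper": 0},
    {"rot": [0,0,0],"offset": [0.15,0.65,8],"gripper": 0},
    {"rot": [0,0,0],"offset": [0.15,0.65,11],"gripper": 0},
    {"rot": [0,0,0],"offset": [0.15,0.65,12.4],"gripper": 0},
    {"rot": [0,0,0],"offset": [0.15,0.65,12.6],"gripper": 0},
    {"rot": [0,0,0],"offset": [0.15,0.65,12.6],"gripper": 0},
    {"rot": [0,0,0],"offset": [0.15,0.65,12.6],"gripper": 0}
  ]
}}

```text
time_s: 34.25
position: [0.7179, -0.2385, 0.0898]
tcp_rot: [[0.982, 0.19, 0.004], [0.19, -0.982, -0.002], [0.004, 0.003, -1.0]]
force: [-0.1, -0.4, 0.3]
opening: 1.001
```

```bash
python3 - <<'E'
from h import *
look(.0105)
E
```

```text
pos [ 0.7178 -0.2385  0.0899] jaw 10.95 t 34.3 open 0.997 F [0.4 0.6 1.2]
[317.2 343.3] world [ 0.7244 -0.2721  0.0105] tool cm [-0.02  3.4   7.95]
[316.8 282.3] world [ 0.7175 -0.2375  0.0105] tool cm [-0.04 -0.13  7.94]
```

Call:
{"name": "arm_command", "arguments": {
  "targets": [
    {"rot": [0,0,0],"offset": [0,-0.05,0.12],"gripper": 0},
    {"rot": [0,0,0],"offset": [0,-0.05,0.12],"gripper": 0.6},
    {"rot": [0,0,0],"offset": [0,-0.05,0.12],"gripper": 1},
    {"rot": [0,0,0],"offset": [0,-0.05,0.12],"gripper": 1},
    {"rot": [0,0,0],"offset": [0,-0.05,0.12],"gripper": 1},
    {"rot": [0,0,0],"offset": [0,-0.05,0.12],"gripper": 1}
  ]
}}

```text
time_s: 34.9
position: [0.7164, -0.2376, 0.0861]
tcp_rot: [[0.982, 0.19, 0.0], [0.19, -0.982, -0.0], [0.0, 0.0, -1.0]]
force: [-0.3, 0.1, 1.0]
opening: 0.747
```

Call:
{"name": "arm_command", "arguments": {
  "targets": [
    {"rot": [0,0,0],"offset": [0,0,-3],"gripper": 1},
    {"rot": [0,0,0],"offset": [0,0,-7],"gripper": 1},
    {"rot": [0,0,0],"offset": [0,0,-11.5],"gripper": 1},
    {"rot": [0,0,-6],"offset": [0,-1,-15],"gripper": 1},
    {"rot": [0,0,-14],"offset": [0,-3,-18],"gripper": 1},
    {"rot": [0,0,-22],"offset": [0,-5,-20.3],"gripper": 1},
    {"rot": [0,0,-22],"offset": [0,-5,-20.3],"gripper": 1}
  ]
}}

```text
time_s: 35.6
position: [0.7082, -0.1864, 0.2939]
tcp_rot: [[0.838, 0.546, 0.007], [0.546, -0.838, -0.002], [0.005, 0.006, -1.0]]
force: [0.9, -0.1, 1.5]
opening: 0.752
```

```bash
python3 - <<'E'
from h import *
goto(.549,.2021,.29,100.5)
E
```

```text
offset [  7.88 -41.24   0.2 ] rot [ 4.50e-01 -6.00e-02 -6.74e+01] t 35.6 pos [ 0.7082 -0.1864  0.2939] F [ 0.9 -0.1  1.5]
```

Call:
{"name": "arm_command", "arguments": {
  "targets": [
    {"rot": [0,0,-8.5],"offset": [0.9,-4.5,0],"gripper": 1},
    {"rot": [0,0,-17],"offset": [1.8,-9,0],"gripper": 1},
    {"rot": [0,0,-25.5],"offset": [2.7,-13.5,0.2],"gripper": 1},
    {"rot": [0,0,-34],"offset": [3.6,-18,0.2],"gripper": 1},
    {"rot": [0,0,-42.5],"offset": [4.5,-22.5,0.2],"gripper": 1},
    {"rot": [0,0,-51],"offset": [5.4,-27,0.2],"gripper": 1},
    {"rot": [0,0,-59],"offset": [6.3,-31.5,0.2],"gripper": 1},
    {"rot": [0,0,-67.4],"offset": [7.1,-36,0.2],"gripper": 1}
  ]
}}

```text
time_s: 36.4
position: [0.5699, 0.1531, 0.2854]
tcp_rot: [[-0.182, 0.983, -0.002], [0.983, 0.182, -0.001], [-0.0, -0.002, -1.0]]
force: [0.8, 0.5, -0.2]
opening: 0.749
```

Call:
{"name": "arm_command", "arguments": {
  "targets": [
    {"rot": [0,0,0],"offset": [3,-1,0],"gripper": 1},
    {"rot": [0,0,0],"offset": [4.5,-1.8,0],"gripper": 1},
    {"rot": [0,0,0],"offset": [4.5,-1.8,0],"gripper": 1},
    {"rot": [0,0,0],"offset": [4.5,-1.8,0],"gripper": 1},
    {"rot": [0,0,0],"offset": [4.5,-1.8,0],"gripper": 1}
  ]
}}

```text
time_s: 36.9
position: [0.5462, 0.1917, 0.2868]
tcp_rot: [[-0.177, 0.984, 0.001], [0.984, 0.177, -0.001], [-0.001, 0.001, -1.0]]
force: [-0.2, 0.1, -0.6]
opening: 0.748
```

```bash
python3 - <<'E'
from h import *
place(.046,.0861,.147)
E
```

```text
pos [0.5461 0.1917 0.2869] jaw 100.18 t 36.95 open 0.753 F [-0.2 -0.1 -0.1]
[274.7 340.8] world [0.6777 0.1712 0.046 ] tool cm [-4.34 12.58 24.1 ]
[328.7 223.5] world [0.547 0.203 0.046] tool cm [ 1.1   0.27 24.09]
held hole [317.4 287.4] tool cm [0.04 0.02 7.56]
offset [ 0.95  0.45 13.99] rot [ 0.03  0.03 -0.32] t 36.95 pos [0.5461 0.1917 0.2869] F [-0.2 -0.1 -0.1]
```

Call:
{"name": "arm_command", "arguments": {
  "targets": [
    {"rot": [0,0,-0.3],"offset": [1.05,0.35,0],"gripper": 1},
    {"rot": [0,0,-0.3],"offset": [1.05,0.35,0],"gripper": 1},
    {"rot": [0,0,-0.3],"offset": [1.05,0.35,0],"gripper": 1},
    {"rot": [0,0,-0.3],"offset": [1.05,0.35,0],"gripper": 1},
    {"rot": [0,0,-0.3],"offset": [1.05,0.35,0],"gripper": 1}
  ]
}}

```text
time_s: 37.45
position: [0.5465, 0.2042, 0.287]
tcp_rot: [[-0.184, 0.983, -0.0], [0.983, 0.184, -0.0], [-0.0, -0.0, -1.0]]
force: [1.2, -0.1, -0.5]
opening: 0.75
```

```bash
python3 - <<'E'
from h import *
place(.046,.0861,.147)
E
```

```text
pos [0.5465 0.2042 0.2871] jaw 100.63 t 37.5 open 0.746 F [-0.1  0.1  0.3]
[279.  343.4] world [0.6802 0.1896 0.046 ] tool cm [-3.91 12.87 24.11]
[314.9 221.8] world [0.5478 0.2028 0.046 ] tool cm [-0.16  0.11 24.11]
held hole [316.4 287. ] tool cm [-0.01 -0.    7.56]
offset [-0.29  0.2  14.01] rot [-0.    0.    0.13] t 37.5 pos [0.5465 0.2042 0.2871] F [-0.1  0.1  0.3]
```

Call:
{"name": "arm_command", "arguments": {
  "targets": [
    {"rot": [0,0,0],"offset": [-0.15,0.16,4],"gripper": 1},
    {"rot": [0,0,0],"offset": [-0.15,0.16,8],"gripper": 1},
    {"rot": [0,0,0],"offset": [-0.15,0.16,12],"gripper": 1},
    {"rot": [0,0,0],"offset": [-0.15,0.16,14],"gripper": 1},
    {"rot": [0,0,0],"offset": [-0.15,0.16,14],"gripper": 1},
    {"rot": [0,0,0],"offset": [-0.15,0.16,14],"gripper": 1},
    {"rot": [0,0,0],"offset": [-0.15,0.16,14],"gripper": 1},
    {"rot": [0,0,0],"offset": [-0.15,0.16,14],"gripper": 1}
  ]
}}

```text
time_s: 38.3
position: [0.5494, 0.2034, 0.1488]
tcp_rot: [[-0.185, 0.983, 0.004], [0.983, 0.185, 0.001], [-0.0, 0.004, -1.0]]
force: [0.9, 0.4, 0.8]
opening: 0.746
```

Call:
{"name": "arm_command", "arguments": {
  "targets": [
    {"rot": [0,0,0],"offset": [0,0,0],"gripper": 1},
    {"rot": [0,0,0],"offset": [0,0,0],"gripper": 1},
    {"rot": [0,0,0],"offset": [0,0,0],"gripper": 1}
  ]
}}

```text
time_s: 38.6
position: [0.5485, 0.2032, 0.1475]
tcp_rot: [[-0.185, 0.983, 0.001], [0.983, 0.185, 0.0], [-0.0, 0.001, -1.0]]
force: [-0.3, -0.1, -0.1]
opening: 0.746
```

```bash
python3 - <<'E'
from h import *
goto(.5485,.2026,.1337,100.5)
E
```

```text
offset [-0.06 -0.01  1.38] rot [0.05 0.   0.14] t 38.6 pos [0.5485 0.2032 0.1475] F [-0.3 -0.1 -0.1]
```

Call:
{"name": "arm_command", "arguments": {
  "targets": [
    {"rot": [0,0,0.14],"offset": [-0.05,0.02,0.5],"gripper": 1},
    {"rot": [0,0,0.14],"offset": [-0.05,0.02,0.9],"gripper": 1},
    {"rot": [0,0,0.14],"offset": [-0.05,0.02,1.1],"gripper": 1},
    {"rot": [0,0,0.14],"offset": [-0.05,0.02,1.3],"gripper": 1},
    {"rot": [0,0,0.14],"offset": [-0.05,0.02,1.3],"gripper": 1},
    {"rot": [0,0,0.14],"offset": [-0.05,0.02,1.3],"gripper": 1},
    {"rot": [0,0,0.14],"offset": [-0.05,0.02,1.3],"gripper": 1}
  ]
}}

```text
time_s: 39.3
position: [0.5487, 0.2027, 0.1341]
tcp_rot: [[-0.182, 0.983, 0.0], [0.983, 0.182, 0.0], [0.0, 0.0, -1.0]]
force: [0.2, 0.1, -0.5]
opening: 0.748
```

```bash
python3 - <<'E'
from h import *
goto(.5485,.2026,.1337,100.5)
E
```

```text
offset [-0.01 -0.02  0.04] rot [ 0.   -0.   -0.01] t 39.3 pos [0.5487 0.2027 0.1341] F [ 0.2  0.1 -0.5]
```

Call:
{"name": "arm_command", "arguments": {
  "targets": [
    {"rot": [0,0,0],"offset": [0,0,0.06],"gripper": 1},
    {"rot": [0,0,0],"offset": [0,0,0.06],"gripper": 1},
    {"rot": [0,0,0],"offset": [0,0,0.06],"gripper": 0},
    {"rot": [0,0,0],"offset": [0,0,0.06],"gripper": 0},
    {"rot": [0,0,0],"offset": [0,0,0.06],"gripper": 0},
    {"rot": [0,0,0],"offset": [0,0,0.06],"gripper": 0}
  ]
}}

```text
time_s: 39.9
position: [0.5486, 0.2027, 0.1334]
tcp_rot: [[-0.182, 0.983, -0.0], [0.983, 0.182, -0.0], [-0.0, -0.0, -1.0]]
force: [0.1, -0.4, -0.4]
opening: 0.974
```

Call:
{"name": "arm_command", "arguments": {
  "targets": [
    {"rot": [0,0,0],"offset": [0,0,-2],"gripper": 0},
    {"rot": [0,0,0],"offset": [0,0,-6],"gripper": 0},
    {"rot": [0,0,0],"offset": [0,0,-10],"gripper": 0},
    {"rot": [0,0,0],"offset": [0,0,-14],"gripper": 0},
    {"rot": [0,0,0],"offset": [0,0,-17],"gripper": 0},
    {"rot": [0,0,0],"offset": [0,0,-17],"gripper": 0},
    {"rot": [0,0,0],"offset": [0,0,-17],"gripper": 0},
    {"rot": [0,0,0],"offset": [0,0,-17],"gripper": 0}
  ]
}}

```text
time_s: 40.7
position: [0.5476, 0.2025, 0.3019]
tcp_rot: [[-0.182, 0.983, -0.003], [0.983, 0.182, -0.001], [0.0, -0.003, -1.0]]
force: [0.4, 0.2, 0.8]
opening: 0.997
```

```bash
python3 - <<'E'
from h import *
c=look(.0565,save='w9.png')
print([l for l in lids(c,.074,True,300)])
t=cap('top','top9.png'); [print('top',*l) for l in lids(t,.028)]
s=cap('side','side9.png')
a=cv2.resize(c['frame'][60:300,80:560],(640,320)); b=cv2.resize(t['frame'][170:300,120:285],(380,300)); d=cv2.resize(s['frame'][130:240,215:345],(355,300))
cv2.imwrite('pics/comb9.png',np.vstack([np.hstack([a,np.zeros((320,95,3),np.uint8)]),np.hstack([b,d])])[:,:,::-1])
E
```

```text
pos [0.5476 0.2025 0.3016] jaw 100.49 t 40.75 open 0.999 F [ 0.3 -0.6 -0.8]
[317.5 221.5] world [0.5484 0.2034 0.0565] tool cm [ 0.08  0.18 24.51]
[(array([317., 223.]), 0.5466, 0.2027, 34.7)]
top [365. 239.] 0.5622 -0.2158 34.9
top [204. 240.] 0.5529 0.2052 38.7
```

View pics/comb9.png

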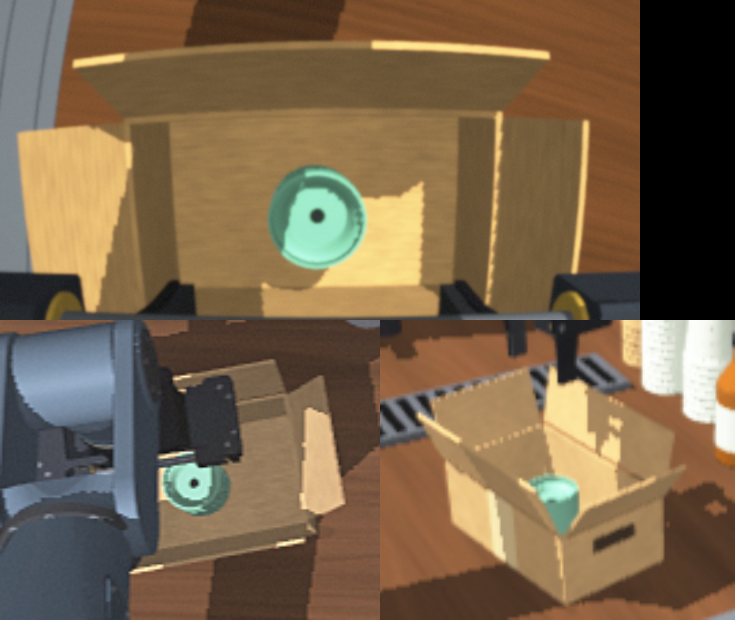

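The wrist view shows one clean column centred on the carton floor (hole at full-frame (318,222)), with all four flaps leaning outward. I'll check the column height by triangulating the top hole and measure the flap edges.

```bash
python3 - <<'E'
from h import *
np.set_printoptions(precision=4,suppress=True)
w,s=cap('wrist'),cap('side')
print('expected side px of hole',proj(s,(.5484,.2034,.0565)),'if 1cm high',proj(s,(.5484,.2034,.0665)))
hs=[h for h in holes(s,20)]; hw=holes(w,300); print(hs,hw)
g=cv2.cvtColor(s['frame'],cv2.COLOR_RGB2GRAY); print(g[190:206,268:288])
# flap edges, from comb9 pixel reads
C=np.array([.549,.199]); a=np.radians(10.5); X=np.array([np.cos(a),np.sin(a)]); Y=np.array([-np.sin(a),np.cos(a)])
def frame(u,v): return (80+u*480/640,60+v*240/320)
for name,(u,v),ax,sg,half,hz in (('far',(310,43),X,1,.074,.096),('left?',(588,200),Y,1,.12,.092),('right?',(22,200),Y,-1,.12,.092)):
    o,d=ray(w,*frame(u,v),True)
    for th in np.arange(1.5,2.6,.05):
        z=hz+.072*np.sin(th); p=o+d*(z-o[2])/d[2]; out=sg*((p[:2]-C)@ax)-half
        if abs(out+.072*np.cos(th))<.0035: print(name,'theta',round(th,2),'out',round(out,4),'z',round(z,4))
E
```

```text
expected side px of hole [277.7013 195.5564] if 1cm high [277.5303 192.9368]
[array([107.8986, 158.7466])] [array([317.5202, 221.2731])]
[[233 229 145 130 141 183 190 213 222 226 231 234 239 240 239 231 218 205
  211 214]
 [208 232 225 201 173 200 186 209 216 224 231 232 237 241 243 242 235 228
  219 223]
 [149 189 221 218 173 183 175 203 215 224 229 231 234 236 236 238 238 236
  211 194]
 [135 145 154 174 147 172 205 215 222 226 228 230 232 233 230 236 234 218
  160 141]
 [127 146 143 140 143 185 222 225 227 227 227 227 227 229 224 219 215 159
  120 131]
 [124 136 145 143 143 173 216 225 198 180 182 203 218 209 199 163 160 124
  117 130]
 [123 124 136 146 142 142 170 191 139 107 113 149 178 160 145 129 127 123
  118 131]
 [124 122 126 147 145 143 138 138 136 137 137 138 137 135 133 130 126 124
  119 131]
 [124 123 123 135 147 147 142 140 139 139 139 137 136 134 133 130 128 125
  119 135]
 [123 124 123 123 136 146 145 141 139 139 138 137 136 134 134 131 128 124
  120 133]
 [116 123 124 122 124 147 147 142 139 139 138 137 137 135 134 131 127 124
  122 141]
 [120 116 119 123 123 135 147 145 141 141 139 137 135 136 133 131 129 124
  129 172]
 [134 123 115 116 123 124 137 147 143 140 139 137 136 136 133 133 129 128
  156 193]
 [137 134 126 121 117 119 126 147 145 138 140 137 138 136 133 130 131 146
  189 171]
 [136 134 134 132 123 116 116 136 146 140 141 139 137 135 132 132 137 174
  189 125]
 [136 134 135 135 134 128 120 117 134 145 143 140 136 137 133 134 139 181
  148 114]]
left? theta 2.0 out 0.0315 z 0.1575
left? theta 2.05 out 0.0325 z 0.1559
left? theta 2.1 out 0.0336 z 0.1542
right? theta 2.15 out 0.0423 z 0.1523
right? theta 2.2 out 0.0437 z 0.1502
right? theta 2.25 out 0.0452 z 0.148
right? theta 2.3 out 0.0468 z 0.1457
right? theta 2.35 out 0.0485 z 0.1432
right? theta 2.4 out 0.0502 z 0.1406
right? theta 2.45 out 0.0521 z 0.1379
```

The side view has the top lid's hole at (277,196) against an expected (277.7,195.6), so all five lids are fully nested. Next I fold the short flaps with the closed fingers, starting with the +y flap.

Call:
{"name": "arm_command", "arguments": {
  "targets": [
    {"rot": [0,0,0],"offset": [4.5,0,0],"gripper": 1},
    {"rot": [0,0,0],"offset": [9,0,0],"gripper": 1},
    {"rot": [0,0,0],"offset": [13.5,0,0],"gripper": 1},
    {"rot": [0,0,0],"offset": [18,0,0],"gripper": 1},
    {"rot": [0,0,0],"offset": [20.8,0,2],"gripper": 1},
    {"rot": [0,0,0],"offset": [20.8,0,6],"gripper": 1},
    {"rot": [0,0,0],"offset": [20.8,0,10.5],"gripper": 1},
    {"rot": [0,0,0],"offset": [20.8,0,10.5],"gripper": 1}
  ]
}}

```text
time_s: 41.75
position: [0.5066, 0.4053, 0.1912]
tcp_rot: [[-0.183, 0.983, -0.014], [0.983, 0.183, -0.008], [-0.005, -0.015, -1.0]]
force: [-0.5, -0.6, 0.0]
opening: 0.355
```

Call:
{"name": "arm_command", "arguments": {
  "targets": [
    {"rot": [0,0,0],"offset": [0,0,0],"gripper": 1},
    {"rot": [0,0,0],"offset": [0,0,0],"gripper": 1},
    {"rot": [0,0,0],"offset": [0,0,0],"gripper": 1}
  ]
}}

```text
time_s: 42.05
position: [0.5123, 0.4077, 0.2013]
tcp_rot: [[-0.182, 0.983, 0.005], [0.983, 0.182, 0.003], [0.002, 0.005, -1.0]]
force: [1.0, -1.1, -0.1]
opening: 0.083
```

```bash
cat >> h.py <<'E'
def cart():
    s=bot.read_state(); d=s['position'][:2]-[.549,.199]; a=np.radians(10.5); R=s['tcp_rot']
    print('carton cm x,y,tipz',(100*np.array([d@[np.cos(a),np.sin(a)],d@[-np.sin(a),np.cos(a)],s['position'][2]-.07])).round(2),'jaw',round(np.degrees(np.arctan2(R[1,0],R[0,0])),2),'F',s['force'].round(1),'open',round(s['opening'],3),'t',s['time_s'])
E
python3 -c "
from h import *
cart()"
```

```text
carton cm x,y,tipz [ 0.2  21.19 13.13] jaw 100.47 F [ 1.  -1.1 -0.1] open 0.083 t 42.05
```

Call:
{"name": "arm_command", "arguments": {
  "targets": [
    {"rot": [0,0,0],"offset": [-1.5,0,0.1],"gripper": 1},
    {"rot": [0,0,0],"offset": [-3,0,0.1],"gripper": 1},
    {"rot": [0,0,0],"offset": [-4.5,0,0.1],"gripper": 1},
    {"rot": [0,0,0],"offset": [-6,0,0.1],"gripper": 1},
    {"rot": [0,0,0],"offset": [-7.5,0,0.1],"gripper": 1},
    {"rot": [0,0,0],"offset": [-9,0,0.1],"gripper": 1},
    {"rot": [0,0,0],"offset": [-10,0,0.1],"gripper": 1},
    {"rot": [0,0,0],"offset": [-10.7,0,0.3],"gripper": 1}
  ]
}}

```text
time_s: 42.85
position: [0.5306, 0.3009, 0.1955]
tcp_rot: [[-0.181, 0.983, 0.0], [0.983, 0.181, 0.0], [0.0, 0.0, -1.0]]
force: [-0.1, 1.3, 0.2]
opening: 0.003
```

```bash
python3 -c "
from h import *
cart(); s=cap('side','s10.png'); t=cap('top','t10.png')
a=cv2.resize(s['frame'][120:250,190:370],(720,520)); cv2.imwrite('pics/s10c.png',a[:,:,::-1])"
```

```text
carton cm x,y,tipz [ 0.04 10.35 12.55] jaw 100.44 F [-0.1  1.3  0.2] open 0.003 t 42.85
```

View pics/s10c.png

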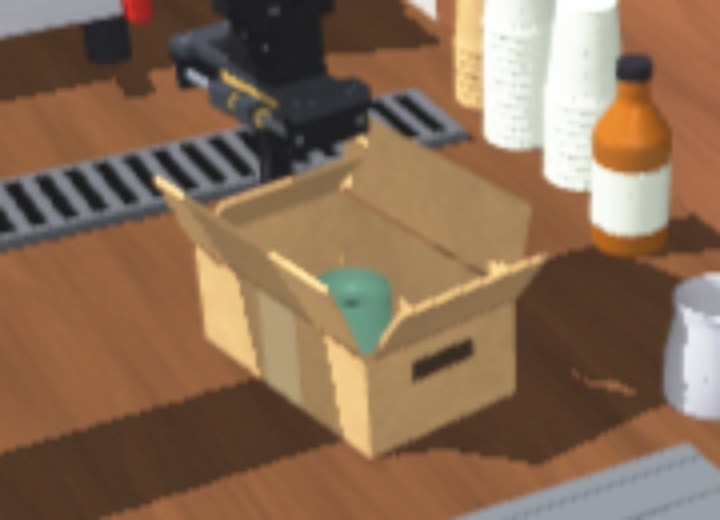

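The +y flap is folding inward ahead of the fingers, its edge near crop (290,195), at about 1 N. I'll continue down.

Call:
{"name": "arm_command", "arguments": {
  "targets": [
    {"rot": [0,0,0],"offset": [-0.85,0,0.35],"gripper": 1},
    {"rot": [0,0,0],"offset": [-1.55,0,1.15],"gripper": 1},
    {"rot": [0,0,0],"offset": [-2.15,0,2.05],"gripper": 1},
    {"rot": [0,0,0],"offset": [-2.55,0,2.55],"gripper": 1},
    {"rot": [0,0,0],"offset": [-2.65,0,2.9],"gripper": 1},
    {"rot": [0,0,0],"offset": [-2.65,0,2.9],"gripper": 1},
    {"rot": [0,0,0],"offset": [-2.65,0,2.9],"gripper": 1},
    {"rot": [0,0,0],"offset": [-2.65,0,2.9],"gripper": 1}
  ]
}}

```text
time_s: 43.75
position: [0.535, 0.2759, 0.1662]
tcp_rot: [[-0.182, 0.983, -0.0], [0.983, 0.182, -0.0], [-0.0, -0.0, -1.0]]
force: [0.3, -0.2, -0.1]
opening: 0.008
```

```bash
python3 -c "
from h import *
cart()"
```

```text
carton cm x,y,tipz [0.03 7.81 9.62] jaw 100.5 F [ 0.3 -0.2 -0.1] open 0.008 t 43.75
```

Call:
{"name": "arm_command", "arguments": {
  "targets": [
    {"rot": [0,0,0],"offset": [0,0,-4.5],"gripper": 1},
    {"rot": [0,0,0],"offset": [0,0,-9],"gripper": 1},
    {"rot": [0,0,0],"offset": [-3,0,-12],"gripper": 1},
    {"rot": [0,0,0],"offset": [-7.5,0,-12],"gripper": 1},
    {"rot": [0,0,0],"offset": [-12,0,-12],"gripper": 1},
    {"rot": [0,0,0],"offset": [-16.5,0,-12],"gripper": 1},
    {"rot": [0,0,0],"offset": [-21,0,-12],"gripper": 1},
    {"rot": [0,0,0],"offset": [-25.5,0,-12],"gripper": 1}
  ]
}}

```text
time_s: 44.55
position: [0.5815, 0.0236, 0.2864]
tcp_rot: [[-0.183, 0.983, 0.0], [0.983, 0.183, -0.0], [-0.0, 0.0, -1.0]]
force: [0.2, 0.2, 0.5]
opening: 0.003
```

Call:
{"name": "arm_command", "arguments": {
  "targets": [
    {"rot": [0,0,0],"offset": [-3.8,0,0],"gripper": 1},
    {"rot": [0,0,0],"offset": [-3.8,0,1],"gripper": 1},
    {"rot": [0,0,0],"offset": [-3.8,0,5],"gripper": 1},
    {"rot": [0,0,0],"offset": [-3.8,0,8.8],"gripper": 1},
    {"rot": [0,0,0],"offset": [-3.8,0,8.8],"gripper": 1},
    {"rot": [0,0,0],"offset": [-3.8,0,8.8],"gripper": 1}
  ]
}}

```text
time_s: 45.15
position: [0.5881, -0.0114, 0.198]
tcp_rot: [[-0.183, 0.983, -0.002], [0.983, 0.183, 0.001], [0.001, -0.002, -1.0]]
force: [0.4, -0.3, 0.1]
opening: 0.004
```

```bash
python3 -c "
from h import *
cart()"
```

```text
carton cm x,y,tipz [ 1.00e-02 -2.14e+01  1.28e+01] jaw 100.54 F [ 0.4 -0.3  0.1] open 0.004 t 45.15
```

Call:
{"name": "arm_command", "arguments": {
  "targets": [
    {"rot": [0,0,0],"offset": [1.7,0,0],"gripper": 1},
    {"rot": [0,0,0],"offset": [3.3,0,0],"gripper": 1},
    {"rot": [0,0,0],"offset": [4.9,0,0],"gripper": 1},
    {"rot": [0,0,0],"offset": [6.5,0,0],"gripper": 1},
    {"rot": [0,0,0],"offset": [8,0,0],"gripper": 1},
    {"rot": [0,0,0],"offset": [9.4,0,0],"gripper": 1},
    {"rot": [0,0,0],"offset": [10.4,0,0],"gripper": 1},
    {"rot": [0,0,0],"offset": [11,0,0.1],"gripper": 1}
  ]
}}

```text
time_s: 45.95
position: [0.5677, 0.0973, 0.1971]
tcp_rot: [[-0.183, 0.983, -0.001], [0.983, 0.183, 0.0], [0.0, -0.001, -1.0]]
force: [-0.0, -1.4, -0.9]
opening: 0.005
```

```bash
python3 -c "
from h import *
cart()"
```

```text
carton cm x,y,tipz [-1.000e-02 -1.034e+01  1.271e+01] jaw 100.56 F [-0.  -1.4 -0.9] open 0.005 t 45.95
```

Call:
{"name": "arm_command", "arguments": {
  "targets": [
    {"rot": [0,0,0],"offset": [0.85,0,0.5],"gripper": 1},
    {"rot": [0,0,0],"offset": [1.55,0,1.3],"gripper": 1},
    {"rot": [0,0,0],"offset": [2.15,0,2.2],"gripper": 1},
    {"rot": [0,0,0],"offset": [2.55,0,2.7],"gripper": 1},
    {"rot": [0,0,0],"offset": [2.65,0,3.1],"gripper": 1},
    {"rot": [0,0,0],"offset": [2.65,0,3.1],"gripper": 1},
    {"rot": [0,0,0],"offset": [2.65,0,3.1],"gripper": 1},
    {"rot": [0,0,0],"offset": [2.65,0,3.1],"gripper": 1}
  ]
}}

```text
time_s: 46.75
position: [0.5636, 0.122, 0.1662]
tcp_rot: [[-0.182, 0.983, -0.0], [0.983, 0.182, 0.0], [0.0, -0.0, -1.0]]
force: [-0.5, 0.1, 0.4]
opening: 0.003
```

```bash
python3 -c "
from h import *
cart()"
```

```text
carton cm x,y,tipz [ 0.03 -7.84  9.62] jaw 100.47 F [-0.5  0.1  0.4] open 0.003 t 46.75
```

Call:
{"name": "arm_command", "arguments": {
  "targets": [
    {"rot": [0,0,0],"offset": [0,0,-4.5],"gripper": 1},
    {"rot": [0,0,0],"offset": [0,0,-9],"gripper": 1},
    {"rot": [0,0,0],"offset": [3.5,0,-12.5],"gripper": 1},
    {"rot": [0,0,0],"offset": [7.8,-2,-15],"gripper": 1},
    {"rot": [0,0,0],"offset": [7.8,-5,-15],"gripper": 1},
    {"rot": [0,0,0],"offset": [7.8,-5,-15],"gripper": 1},
    {"rot": [0,0,0],"offset": [7.8,-5,-15],"gripper": 1}
  ]
}}

```text
time_s: 47.45
position: [0.4998, 0.1897, 0.3166]
tcp_rot: [[-0.183, 0.983, 0.001], [0.983, 0.183, 0.0], [-0.0, 0.001, -1.0]]
force: [0.8, -0.3, 0.9]
opening: 0.004
```

```bash
python3 -c "
from h import *
cart(); c=cap('wrist','w11.png'); s=cap('side'); a=cv2.resize(s['frame'][120:250,200:360],(560,455))
b=cv2.resize(c['frame'],(560,420))[:140+5]
cv2.imwrite('pics/c11.png',np.vstack([a,cv2.resize(c['frame'][0:170],(560,145))])[:,:,::-1])"
```

```text
carton cm x,y,tipz [-5.000e+00 -1.000e-02  2.466e+01] jaw 100.52 F [ 0.8 -0.3  0.9] open 0.004 t 47.45
```

View pics/w11.png

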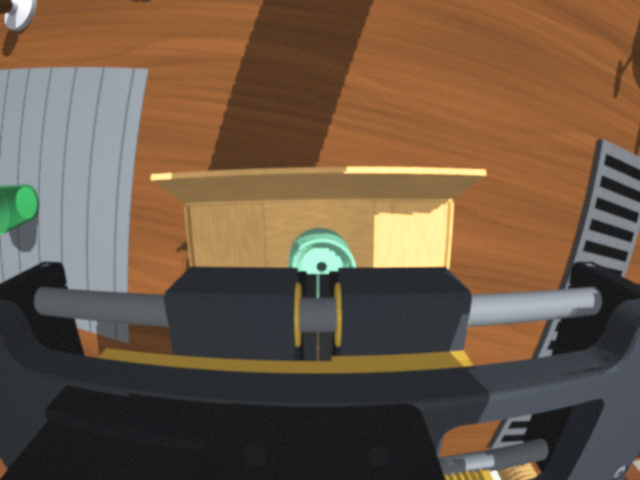

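Both short flaps lie flat, at columns 188–266 and 373–452. The column is visible at (321,260), and the near long flap at v≈172 is still open. Next, the long flaps.

```bash
python3 - <<'E'
from h import *
w=cap('wrist'); C=np.array([.549,.199]); a=np.radians(10.5); X=np.array([np.cos(a),np.sin(a)])
o,d=ray(w,320,170,True); r=[]
for th in np.arange(1.4,2.6,.02):
    z=.096+.072*np.sin(th); p=o+d*(z-o[2])/d[2]; out=-((p[:2]-C)@X)-.074; r.append((abs(out+.072*np.cos(th)),round(th,2),out,z))
print('near',min(r)); cart()
t=cap('side')
for th in (1.7,2.0,2.3): print(th,[proj(t,[*(C+s*X*(.074-.072*np.cos(th))+y*np.array([-np.sin(a),np.cos(a)])),.096+.072*np.sin(th)]).round(0) for s in (1,-1) for y in (-.119,.119)])
E
```

```text
near (np.float64(0.0006520145546287763), np.float64(1.94), np.float64(0.02663486192469204), np.float64(0.16314828100959844))
carton cm x,y,tipz [-4.87 -0.09 24.61] jaw 100.43 F [ 0.6  0.5 -1. ] open 0.006 t 47.6
1.7 [array([321., 172.]), array([277., 147.]), array([276., 188.]), array([234., 160.])]
2.0 [array([326., 171.]), array([282., 147.]), array([271., 192.]), array([229., 164.])]
2.3 [array([330., 173.]), array([286., 148.]), array([266., 198.]), array([224., 169.])]
```

Call:
{"name": "arm_command", "arguments": {
  "targets": [
    {"rot": [0,0,0],"offset": [0,-4.5,0],"gripper": 1},
    {"rot": [0,0,0],"offset": [0,-8.8,0],"gripper": 1},
    {"rot": [0,0,0],"offset": [0,-8.8,1],"gripper": 1},
    {"rot": [0,0,0],"offset": [0,-8.8,5],"gripper": 1},
    {"rot": [0,0,0],"offset": [0,-8.8,9],"gripper": 1},
    {"rot": [0,0,0],"offset": [0,-8.8,11.4],"gripper": 1},
    {"rot": [0,0,0],"offset": [0,-8.8,11.4],"gripper": 1},
    {"rot": [0,0,0],"offset": [0,-8.8,11.4],"gripper": 1}
  ]
}}

```text
time_s: 48.45
position: [0.4147, 0.1735, 0.2022]
tcp_rot: [[-0.181, 0.983, -0.0], [0.983, 0.181, -0.0], [0.0, -0.0, -1.0]]
force: [-0.3, -0.0, -0.8]
opening: 0.007
```

```bash
python3 -c "
from h import *
cart()"
```

```text
carton cm x,y,tipz [-13.67  -0.06  13.22] jaw 100.46 F [-0.3 -0.  -0.8] open 0.007 t 48.45
```

Call:
{"name": "arm_command", "arguments": {
  "targets": [
    {"rot": [0,0,0],"offset": [0,1.5,0],"gripper": 1},
    {"rot": [0,0,0],"offset": [0,3,0],"gripper": 1},
    {"rot": [0,0,0],"offset": [0,4.5,0],"gripper": 1},
    {"rot": [0,0,0],"offset": [0,5.7,0],"gripper": 1},
    {"rot": [0,0,0],"offset": [0,6.8,0],"gripper": 1},
    {"rot": [0,0,0],"offset": [0,7.6,0],"gripper": 1},
    {"rot": [0,0,0],"offset": [0,8.3,0.2],"gripper": 1},
    {"rot": [0,0,0],"offset": [0,8.3,0.2],"gripper": 1}
  ]
}}

```text
time_s: 49.25
position: [0.4967, 0.1889, 0.2004]
tcp_rot: [[-0.182, 0.983, 0.002], [0.983, 0.182, 0.0], [-0.0, 0.002, -1.0]]
force: [-0.3, 0.0, -0.3]
opening: 0.005
```

```bash
python3 -c "
from h import *
cart()"
```

```text
carton cm x,y,tipz [-5.33 -0.04 13.04] jaw 100.49 F [-0.3  0.  -0.3] open 0.005 t 49.25
```

Call:
{"name": "arm_command", "arguments": {
  "targets": [
    {"rot": [0,0,0],"offset": [0,0.9,0.6],"gripper": 1},
    {"rot": [0,0,0],"offset": [0,1.6,1.4],"gripper": 1},
    {"rot": [0,0,0],"offset": [0,2.2,2.2],"gripper": 1},
    {"rot": [0,0,0],"offset": [0,2.5,2.7],"gripper": 1},
    {"rot": [0,0,0],"offset": [0,2.6,3.0],"gripper": 1},
    {"rot": [0,0,0],"offset": [0,2.6,3.05],"gripper": 1},
    {"rot": [0,0,0],"offset": [0,2.6,3.05],"gripper": 1},
    {"rot": [0,0,0],"offset": [0,2.6,3.05],"gripper": 1}
  ]
}}

```text
time_s: 50.05
position: [0.521, 0.1934, 0.1701]
tcp_rot: [[-0.182, 0.983, 0.001], [0.983, 0.182, -0.0], [-0.0, 0.001, -1.0]]
force: [-0.5, -0.5, 2.9]
opening: 0.008
```

```bash
python3 -c "
from h import *
cart()"
```

```text
carton cm x,y,tipz [-2.85 -0.04 10.01] jaw 100.5 F [-0.5 -0.5  2.9] open 0.008 t 50.05
```

```bash
python3 -c "
from h import *
t=cap('top')
for n,(u,v) in {'bottle base':(188,137),'bottle base left':(172,137),'cup base':(138,128),'pitcher base':(278,172)}.items(): print(n,onplane(t,u,v,0).round(3))
s=cap('side'); print('bottle side base', onplane(s,348,183,0).round(3)); print('far goal',[.549+.154*.983,.199+.154*.182])"
```

```text
bottle base [0.848 0.272 0.   ]
bottle base left [0.848 0.316 0.   ]
cup base [0.873 0.413 0.   ]
pitcher base [0.751 0.019 0.   ]
bottle side base [0.852 0.25  0.   ]
far goal [0.7003820000000001, 0.227028]
```

Call:
{"name": "arm_command", "arguments": {
  "targets": [
    {"rot": [0,0,0],"offset": [0,0,-4.5],"gripper": 1},
    {"rot": [0,0,0],"offset": [0,0,-9],"gripper": 1},
    {"rot": [0,0,0],"offset": [0,0,-12],"gripper": 1},
    {"rot": [0,0,0],"offset": [0,3,-13],"gripper": 1},
    {"rot": [0,0,0],"offset": [0,7,-13],"gripper": 1},
    {"rot": [0,0,0],"offset": [0,11.5,-13],"gripper": 1},
    {"rot": [0,0,0],"offset": [0,11.5,-13],"gripper": 1}
  ]
}}

```text
time_s: 50.85
position: [0.6392, 0.2147, 0.2993]
tcp_rot: [[-0.181, 0.983, 0.006], [0.983, 0.181, 0.001], [-0.0, 0.006, -1.0]]
force: [-0.4, -0.8, 0.5]
opening: 0.004
```

Call:
{"name": "arm_command", "arguments": {
  "targets": [
    {"rot": [0,0,0],"offset": [0,3,0],"gripper": 1},
    {"rot": [0,0,0],"offset": [0,6.2,0],"gripper": 1},
    {"rot": [0,0,0],"offset": [0,6.2,0],"gripper": 1},
    {"rot": [0,0,0],"offset": [0,6.2,4],"gripper": 1},
    {"rot": [0,0,0],"offset": [0,6.2,8],"gripper": 1},
    {"rot": [0,0,0],"offset": [0,6.2,9.8],"gripper": 1},
    {"rot": [0,0,0],"offset": [0,6.2,9.8],"gripper": 1},
    {"rot": [0,0,0],"offset": [0,6.2,9.8],"gripper": 1}
  ]
}}

```text
time_s: 51.65
position: [0.6944, 0.2257, 0.202]
tcp_rot: [[-0.182, 0.983, -0.001], [0.983, 0.182, -0.0], [0.0, -0.001, -1.0]]
force: [0.0, -0.5, 0.6]
opening: 0.006
```

```bash
python3 -c "
from h import *
cart()"
```

```text
carton cm x,y,tipz [14.78 -0.02 13.2 ] jaw 100.5 F [ 0.  -0.5  0.6] open 0.006 t 51.65
```

Call:
{"name": "arm_command", "arguments": {
  "targets": [
    {"rot": [0,0,0],"offset": [0,-1.6,0],"gripper": 1},
    {"rot": [0,0,0],"offset": [0,-3.2,0],"gripper": 1},
    {"rot": [0,0,0],"offset": [0,-4.8,0],"gripper": 1},
    {"rot": [0,0,0],"offset": [0,-6.3,0],"gripper": 1},
    {"rot": [0,0,0],"offset": [0,-7.6,0],"gripper": 1},
    {"rot": [0,0,0],"offset": [0,-8.6,0.1],"gripper": 1},
    {"rot": [0,0,0],"offset": [0,-9.4,0.2],"gripper": 1},
    {"rot": [0,0,0],"offset": [0,-9.4,0.2],"gripper": 1}
  ]
}}

```text
time_s: 52.45
position: [0.6016, 0.2085, 0.2007]
tcp_rot: [[-0.182, 0.983, -0.0], [0.983, 0.182, -0.0], [0.0, -0.0, -1.0]]
force: [0.3, -0.7, 0.5]
opening: 0.005
```

```bash
python3 -c "
from h import *
cart()"
```

```text
carton cm x,y,tipz [ 5.35 -0.02 13.07] jaw 100.5 F [ 0.3 -0.7  0.5] open 0.005 t 52.45
```

Call:
{"name": "arm_command", "arguments": {
  "targets": [
    {"rot": [0,0,0],"offset": [0,-0.9,0.6],"gripper": 1},
    {"rot": [0,0,0],"offset": [0,-1.6,1.4],"gripper": 1},
    {"rot": [0,0,0],"offset": [0,-2.2,2.2],"gripper": 1},
    {"rot": [0,0,0],"offset": [0,-2.5,2.7],"gripper": 1},
    {"rot": [0,0,0],"offset": [0,-2.6,3.0],"gripper": 1},
    {"rot": [0,0,0],"offset": [0,-2.6,3.08],"gripper": 1},
    {"rot": [0,0,0],"offset": [0,-2.6,3.08],"gripper": 1},
    {"rot": [0,0,0],"offset": [0,-2.6,3.08],"gripper": 1}
  ]
}}

```text
time_s: 53.25
position: [0.5758, 0.2037, 0.1701]
tcp_rot: [[-0.182, 0.983, -0.003], [0.983, 0.182, -0.001], [-0.0, -0.003, -1.0]]
force: [-3.3, -0.8, 8.9]
opening: 0.006
```

Call:
{"name": "arm_command", "arguments": {
  "targets": [
    {"rot": [0,0,0],"offset": [0,0,0],"gripper": 1},
    {"rot": [0,0,0],"offset": [0,0,-3],"gripper": 1},
    {"rot": [0,0,0],"offset": [0,0,-7],"gripper": 1},
    {"rot": [0,0,0],"offset": [0,0,-11],"gripper": 1},
    {"rot": [0,0,0],"offset": [0,-3,-15],"gripper": 1},
    {"rot": [0,0,0],"offset": [0,-6,-18],"gripper": 1},
    {"rot": [0,0,0],"offset": [0,-6,-18],"gripper": 1},
    {"rot": [0,0,0],"offset": [0,-6,-18],"gripper": 1}
  ]
}}

```text
time_s: 54.05
position: [0.5177, 0.1929, 0.3495]
tcp_rot: [[-0.182, 0.983, 0.001], [0.983, 0.182, 0.0], [-0.0, 0.001, -1.0]]
force: [0.2, 0.3, -0.9]
opening: 0.006
```

```bash
python3 -c "
from h import *
cart(); c=cap('wrist','w12.png'); s=cap('side'); a=cv2.resize(s['frame'][130:250,200:360],(560,420))
cv2.imwrite('pics/c12.png',np.vstack([a,cv2.resize(c['frame'][100:300,120:520],(560,280))[:180]])[:,:,::-1])"
```

```text
carton cm x,y,tipz [-3.19 -0.03 27.95] jaw 100.5 F [ 0.2  0.3 -0.9] open 0.006 t 54.05
```

View pics/c12.png

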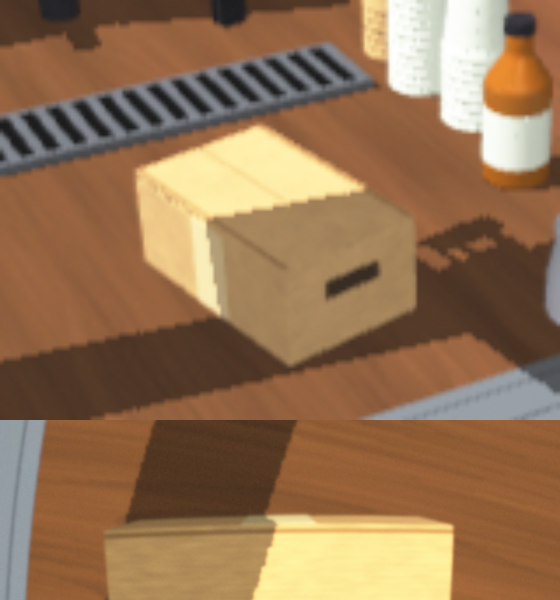

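The side view shows the carton fully closed and flat, with the seam running through crop (265,170)–(290,265). I'll do a last check of the bar, then hand in.

```bash
python3 - <<'E'
from h import *
t=cap('top'); print([(*l[0],l[1],l[2]) for l in lids(t,.028)])
t0=cv2.imread('pics/top0.png')[:,:,::-1]
for n,(u,v) in {'flat':(426,290),'glass':(366,239),'cup':(411,188),'blue':(500,265)}.items(): print(n,np.abs(t['frame'][v-16:v+16,u-16:u+16].astype(int)-t0[v-16:v+16,u-16:u+16]).mean().round(1))
print(ticket.hand_in())
E
```

```text
[(np.float64(365.0), np.float64(239.0), 0.5622, -0.2158)]
flat 1.9
glass 1.8
cup 1.1
blue 1.8
the job is handed in; nothing more can be done
None
```

I packed all five sage-green domed lids that were on the bar into one nested column near the centre of the carton floor. I then folded both short flaps flat, closed both long flaps over them, and handed the job in at about 54 s of robot time. One lid was knocked about 5 cm aside during the run; I found it again and picked it from its new place.

**Column:** the hole in the top lid appeared at pixel (277,196) in the side view. That matches the (277.7,195.6) expected for five fully nested lids. In the wrist camera, each lid's hole stayed within about 2 mm of the axis of the first.

**Flaps:** the short flaps were pressed to 96 mm and the long flaps to 100 mm, and the final pictures show the carton closed and flat.

**Bar:** no sage lid is left. The flat lid, glass, espresso cup and blue look-alike showed no change from the first picture. I made no final check on the brown and pink look-alikes, but the arm never went near them.

**Disagreements:** the rim radius seen by the wrist camera crept up from 33.4 to 34.7 mm as the column grew. I put that down to the visible skirts widening the outline, since the hole position agreed. Once the carton was closed I could not see the column, so the last sight of it was through the mouth after the short flaps were folded.

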